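Put the drawplate away in the slot that fits it

TASK

Take the thick steel drawplate out of the white tray and lean it on end against the wooden dapping block, letting go of it there, so that you can take it again by its upper end across its thickness. Then lower it, without dropping it, into the rack slot that is only just wider than the plate, so that it stands on end, down on the slot's floor and not sticking out of the slot's open sides. Leave the other things on the bench where they are.

Things in the scene. Friction and masses are not known exactly. Their poses are not given: they have to be found in the camera images.
- plate_mid (a point): centre (half-way through all three sizes) of the loose steel drawplate to be put away: a plain flat plate 150 mm long (its x axis), 44 mm wide (its y axis), 10 mm thick (its z axis), about 0.5 kg, with three rows of dark wire-drawing holes; either face and either end may go up or down. It starts lying flat in the tray.
- drawplate: the same drawplate; this origin is the centre of the face that is underneath at the start, axes as for plate_mid.
- tray: fixed white plastic tray, outside 236 mm long (x), 136 mm wide (y), walls 3 mm thick and 20 mm high, floor 3 mm thick; origin under its centre on the bench. The plate lies in it on the floor, near its middle, nearly along x.
- block_top (a point): centre of the top of the hardwood dapping block, 75 mm above the bench: a block 110 mm long (x, away from the robot), 70 mm wide (y, to the left), 75 mm high, with plain upright sides and square edges, fixed to the bench. A plate stood on end on the bench beside it can lean on any of its upper edges; the bench is clear for about 60 mm to its left and right.
- dap_block: the same dapping block; origin under its centre on the bench, z up.
- slot_fit (a point): a slot 13 mm wide, empty: the one only just wider than the 10 mm plate. Its point is the middle of the slot's floor, 50 mm below the top of the rack (16 mm above the bench; rack top 66 mm). x runs along the slot, y across its width, z up. The slot is 70 mm long along x, open at both ends, and its upper edges are bevelled 4 mm outwards over the last 5 mm
- slot_thin (a point): a slot 7 mm wide, empty, too narrow for the plate. Its point is the middle of the slot's floor, 50 mm below the top of the rack (16 mm above the bench; rack top 66 mm). x runs along the slot, y across its width, z up. The slot is 70 mm long along x, open at both ends, and its upper edges are bevelled 4 mm outwards over the last 5 mm
- slot_wide (a point): a slot 22 mm wide, empty, much too wide for the plate. Its point is the middle of the slot's floor, 50 mm below the top of the rack (16 mm above the bench; rack top 66 mm). x runs along the slot, y across its width, z up. The slot is 70 mm long along x, open at both ends, and its upper edges are bevelled 4 mm outwards over the last 5 mm
- slot_kept (a point): a slot 7 mm wide, taken by a thin drawplate that stands on end in it, 130 mm tall, 44 mm wide and 4.5 mm thick, its top 146 mm above the bench. Its point is the middle of the slot's floor, 50 mm below the top of the rack (16 mm above the bench; rack top 66 mm). x runs along the slot, y across its width, z up. The slot is 70 mm long along x, open at both ends, and its upper edges are bevelled 4 mm outwards over the last 5 mm
- rack: fixed wooden rack, 80 mm deep (x), 206 mm wide (y); origin under its centre on the bench. It carries four blocks side by side along y, 45.5 mm apart, with one slot each; their order changes from start to start. Top of the blocks 66 mm above the bench.
- thin_plate: the thin drawplate that stands in its slot; origin at the centre of its lower end; not to be disturbed.
- spool: brass wire spool, 54 mm in diameter, 38 mm high, standing behind and left of the dapping block; origin under its centre.
- jar: amber glass jar, 52 mm in diameter, 62 mm high, behind and right of the dapping block; origin under its centre.
- hammer: hammer 200 mm long along x, lying in front and left of the dapping block; origin under its middle.
- handpiece: fixed white cradle 90 x 50 mm with a motor handpiece in it, 150 mm long along x, highest point about 44 mm; in front and right of the dapping block; origin under the cradle's centre.
Things that resemble listed ones, but are neither listed nor needed, are in the scene too. There is more than one size of the dap_block; the job needs the smaller.

How it is judged:
On the way:
1. the drawplate has been let go and leans on end against the dapping block (contact force between the fingers and drawplate below 0.05 N and contact force between drawplate and dap_block above 0.1 N and angle between the x axis of plate_mid and the z axis of dap_block, either way round between 0.17 and 1.05 rad and linear speed of drawplate below 0.03 m/s), for 0.2 s.
At the end, for the whole second after the job is handed in: The drawplate stands on end in the 13 mm slot, released and still: centre 70 to 79 mm above the slot floor (75 = fully down), within 14 mm of the slot middle along the slot and 6 mm across, long axis within 0.12 rad of upright, faces within 0.15 rad of the slot walls (z of plate_mid in the frame of slot_fit between 0.07 and 0.079 m and y of plate_mid in the frame of slot_fit between -0.006 and 0.006 m and x of plate_mid in the frame of slot_fit between -0.014 and 0.014 m and angle between the x axis of plate_mid and the z axis of slot_fit, either way round below 0.12 rad and angle between the z axis of plate_mid and the y axis of slot_fit, either way round below 0.15 rad and linear speed of drawplate below 0.02 m/s); the robot touches nothing.
It fails at once if the wire spool, the jar or the hammer is pushed more than 40 mm from its place (distance of any of spool, jar, hammer from where it was at the start of the episode above 0.04 m).
It fails at once if the thin drawplate in the rack is moved more than 20 mm (distance of thin_plate from where it was at the start of the episode above 0.02 m).
It fails at once if the drawplate is dropped into the slot (falls into it, not held, at more than 0.5 m/s) (horizontal distance between plate_mid and slot_fit below 0.03 m and z of plate_mid in the frame of slot_fit below 0.16 m and linear speed of drawplate above 0.5 m/s and contact force between the fingers and drawplate below 0.05 N).
It also fails if it takes over 58 s, if anything falls off the work surface, if the arm or the gripper's body presses on something with over 40 N, if the wrist force passes 120 N, or if a joint passes its speed limit or range.

ROBOT

A 6-joint arm with a two-finger parallel gripper is mounted at the origin on the work surface. World frame = base frame: x ahead of the robot, y to its left, z up, the work surface at z = 0. Lengths are in m, angles in rad, forces in N, time in s.
With the tool pointing down it reaches from about 0.375 to 0.9 m from the base axis. Payload 3.1 kg.
Tool frame: the origin (TCP) lies midway between the tips of the shut fingers; the grasp point (between the pads) lies 19 mm behind it (manip.grasp_offset is the distance from the TCP to the grasp point, in m); z points along the fingers, y is the line along which they close (so a half turn about z gives the same grasp; the last joint's range is limited). The gripper opens to 85 mm and grips with 20 to 120 N. Pads are 22 mm wide; open, the fingers measure 114 mm over their backs; the gripper's body (76 mm by 85 mm) begins 54 mm behind the grasp point. The pads swing forward as they close: fully open they stand 13 mm farther back than shut.
Start: joints at [-1.379, 0.527, 1.433, -0, 1.181, -0.178], TCP at [0.226, -0.582, 0.231] pointing down, gripper open.
Joint ranges: [-3.08, 3.08], [-0.75, 2.2], [0.22, 2.44], [-1.43, 4.57], [0, 2.65], [-2.85, 2.85]. Speed limits (rad/s): [2.79, 2.79, 3.14, 3.14, 3.14, 3.14].

INTERFACE

Orientations are given as a unit quaternion [x, y, z, w].
In Python, from station import sensors, cams, order, manip gives the robot as it stands.
- The arm moves only by the tool move_arm, never from a script. Its argument "targets" is a list of rows, each an object of numbers: "dx", "dy", "dz": the shift along the world's x, y, z normalised to -1 to 1, where 1 is 25 mm; "rx", "ry", "rz": the turn, a rotation vector about the world's x, y, z normalised to -1 to 1, where 1 is 30 degrees. A call has exactly 10 rows; each row shifts and turns the commanded pose from where the row before left it; what a row does not reach is not made up. A row lasts 1/8 s, in which the tool goes at most 62.5 mm and 10.7 degrees, less where a joint would pass 70% of its speed; a pose out of reach is approached as far as the arm can. A call with a number of a shift or a turn outside -1 to 1 is refused whole. A call with a gripper value outside its range is refused whole. "claw" is the opening in per cent of the stroke, from 0 (shut) to 100 (fully open), set as the call begins (left out, the last holds). The fingers move at their own pace and stop on an object; "newtons" is the grip in N (left out, the last holds). Time passes only in rows, so rows that do not move let the fingers close, or fill a call up. It gives the time, the measured TCP pose, the force, the opening and the grip force at its end, in the units of the state.
- sensors.sense(): the state, without advancing time (a new reading comes with each control period).
- cams.snapshot(name): name is "side" or "top"; returns the picture (400x640x3 uint8, red, green, blue); there is no depth.
- cams.camera_model(name): a dict with "fx", "fy", "cx", "cy" (pixels), "extrinsics" (4x4, takes a point from world to camera coordinates). Camera axes: x right, y down, z forward; pixel columns grow to the right and rows downward; lengths in m; the calibration is good to about 2 mm. A picture is of the moment at which its call begins. camera_model takes no time and is no camera call.
- order.sign_off(): hands the job in; it is judged then, once.
The state is a dict: "t": time; "q": joint angles; "qd": joint speeds; "tau": joint torques, N m; "tcp_pos": TCP position; "tool_rot": TCP orientation; "force": force on the tool from outside, world axes, zero at the start; "ft_torque": the same for the moment, N m; "finger_gap": opening from 0.0 (shut) to 1.0 (fully open); "gripper_force": force on a finger pad.
Only numpy, scipy, OpenCV 4.12 (cv2) and the standard library are available. Lean on these libraries where they do the work, as an engineer would, in place of code of your own. Each camera call takes 0.05 s, during which the arm holds its last target. There are 200 camera calls.

## Working session

There is one attempt and no reset: what is moved stays moved. The work goes in short steps, Python scripts to look and compute and a tool call to move; the robot and the scene stay as the last step left them, time stands still between calls to the robot, and variables do not carry over. Pictures are saved under pics/ and viewed, at most 14 in all, crops included, and the job is handed in when it is done.

Besides the shell and the picture viewer there is one more tool, called after ">>>" by a JSON object that holds its "api" and its "payload". move_arm: Moves the arm, as the interface text tells. Scaled input: -1 to 1 covers 25 mm each way for a shift and 30 degrees each way for a turn. Its arguments: {"type":"object","properties":{"targets":{"type":"array"},"claw":{"type":"number"},"newtons":{"type":"number"}},"required":["targets"]}

```bash
ls; mkdir -p pics
python3 - <<'E'
from station import sensors,cams
import cv2,numpy as np
for n in("top","side"):
    im=cams.snapshot(n); cv2.imwrite(f"pics/{n}0.png",im[:,:,::-1]); m=cams.camera_model(n)
    print(n,m["fx"],m["fy"],m["cx"],m["cy"]);print(np.round(m["extrinsics"],4).tolist())
s=sensors.sense();print(s["t"],s["tcp_pos"],s["tool_rot"],s["finger_gap"])
E
```

```text
pics
top 376.8217823522197 376.8217823522197 319.84519085092586 192.5308570396869
[[0.0225, -0.9997, 0.0137, 0.002], [-0.9974, -0.0234, -0.0683, 0.541], [0.0686, -0.0121, -0.9976, 1.0416], [0.0, 0.0, 0.0, 1.0]]
side 464.05989135092074 464.05989135092074 312.8531808789572 197.87123354860395
[[-0.9973, -0.0716, 0.0182, 0.5314], [-0.0655, 0.7421, -0.6671, 0.0631], [0.0342, -0.6664, -0.7448, 1.1715], [0.0, 0.0, 0.0, 1.0]]
0.1 [ 0.22639153 -0.58187597  0.23043723] [ 9.82861529e-01  1.84342877e-01 -6.95676562e-06 -9.58737390e-04] 1.0026201174498124
```

View pics/top0.png

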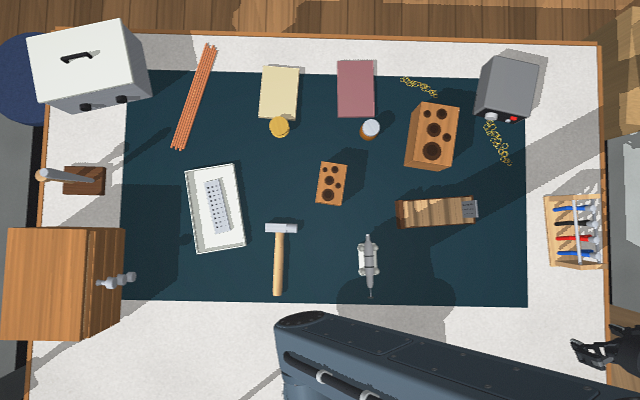

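View pics/side0.png

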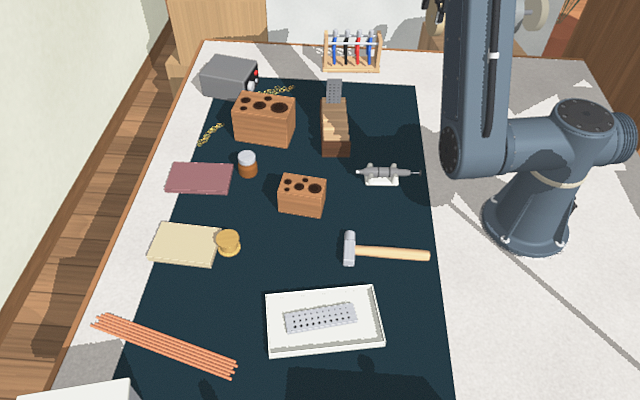

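The picture shows two dapping blocks. The one at top (331,184) / side (302,195) is small, and it sits between the hammer, handpiece, spool and jar. The one at top (432,135) / side (264,120) is larger. The small one fits the description, and I'll confirm it in a crop. The tray is at top (215,208) and the rack at top (436,211).

```bash
cat > h.py <<'E'
import numpy as np,cv2
from station import sensors,cams
def ray(n,u,v):
    m=cams.camera_model(n);E=np.array(m["extrinsics"]);R,t=E[:3,:3],E[:3,3]
    d=R.T@np.array([(u-m["cx"])/m["fx"],(v-m["cy"])/m["fy"],1.]);return -R.T@t,d
def onz(n,u,v,z):
    c,d=ray(n,u,v);return c+d*(z-c[2])/d[2]
def proj(n,p):
    m=cams.camera_model(n);E=np.array(m["extrinsics"]);q=E[:3,:3]@np.asarray(p)+E[:3,3]
    return np.array([m["fx"]*q[0]/q[2]+m["cx"],m["fy"]*q[1]/q[2]+m["cy"]])
def tri(u,v,u2,v2):
    a,d=ray("top",u,v);b,e=ray("side",u2,v2)
    s=np.linalg.lstsq(np.c_[d,-e],b-a,rcond=None)[0]
    return (a+d*s[0]+b+e*s[1])/2,np.linalg.norm(a+d*s[0]-b-e*s[1])
E
python3 - <<'E'
import cv2
a=cv2.imread("pics/top0.png");b=cv2.imread("pics/side0.png")
cv2.imwrite("pics/c_top.png",cv2.resize(a[95:240,310:490],None,fx=4,fy=4,interpolation=cv2.INTER_CUBIC))
c=cv2.resize(b[75:225,225:365],None,fx=4,fy=4,interpolation=cv2.INTER_CUBIC)
cv2.imwrite("pics/c_side.png",c)
E
```

```text
(no output)
```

View pics/c_top.png

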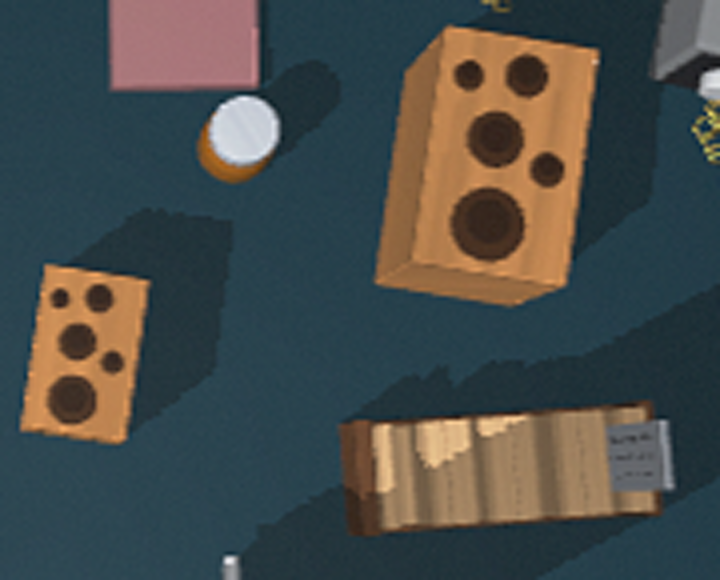

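View pics/c_side.png

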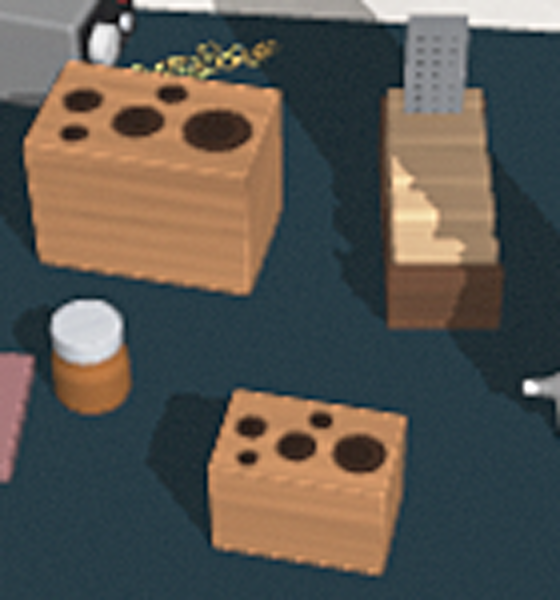

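The crops confirm it: the small block (crop corners (45,265), (149,280), (126,443), (22,430)) is the one needed. The rack's kept plate is at its -y end, and the slots show as dark bands.

Run:
```python
from h import *
np.set_printoptions(precision=4,suppress=True)
f=lambda u,v:(310+u/4,95+v/4)
P=[onz("top",*f(*c),.075) for c in((45,265),(149,280),(126,443),(22,430))]
P=np.array(P);print("block",P[:,:2].tolist(),P.mean(0),[np.linalg.norm(P[i]-P[i-1]) for i in range(4)])
g=lambda u,v:(225+u/4,75+v/4)
S=np.array([onz("side",*g(*c),.075) for c in((235,390),(407,413),(383,493),(212,465))]);print("side",S[:,:2].tolist(),S.mean(0))
im=cv2.imread("pics/top0.png")
hsv=cv2.cvtColor(im,cv2.COLOR_BGR2HSV)
# tray outer: white blob
m=((hsv[...,1]<45)&(hsv[...,2]>150)).astype(np.uint8);m[:,:175]=0;m[:,260:]=0;m[:155]=0;m[260:]=0
c=max(cv2.findContours(m,0,2)[0],key=cv2.contourArea);r=cv2.minAreaRect(c);b=cv2.boxPoints(r);print("tray px",b)
T=np.array([onz("top",*q,.02) for q in b]);print(T[:,:2],T.mean(0),[np.linalg.norm(T[i]-T[i-1]) for i in range(4)])
# rack corners
R=np.array([onz("top",*f(*c),.066) for c in((372,423),(650,403),(660,513),(378,532))]);print("rack",R[:,:2],R.mean(0),[np.linalg.norm(R[i]-R[i-1]) for i in range(4)])
# rectify: rack top, both views, and tray region, 
def rect(n,z,x0,x1,y0,y1,s,img):
    w=int((y1-y0)*s);h=int((x1-x0)*s)
    src=np.float32([proj(n,(x1,y1,z)),proj(n,(x1,y0,z)),proj(n,(x0,y0,z)),proj(n,(x0,y1,z))])
    H=cv2.getPerspectiveTransform(src,np.float32([[0,0],[w,0],[w,h],[0,h]]));return cv2.warpPerspective(img,H,(w,h),flags=cv2.INTER_CUBIC)
cx,cy=R.mean(0)[:2]
a=rect("top",.066,cx-.07,cx+.07,cy-.13,cy+.13,1500,im)
b=rect("side",.066,cx-.07,cx+.07,cy-.13,cy+.13,1500,cv2.imread("pics/side0.png"))
t=cv2.resize(im[160:256,180:250],None,fx=5,fy=5,interpolation=cv2.INTER_CUBIC)
o=np.zeros((600,800,3),np.uint8);o[0:210,0:390]=a;o[220:430,0:390]=b;o[0:480,400:750]=t
cv2.imwrite("pics/rect.png",cv2.convertScaleAbs(o,alpha=1.2))
```

```text
block [[0.6209938267792343, 0.013274684229970048], [0.6125849441638814, -0.0565916998382367], [0.503089571036611, -0.043211032234370644], [0.5101341864535993, 0.02609013533520902]] [ 0.5617 -0.0151  0.075 ] [np.float64(0.11159791951537416), np.float64(0.07037059705306584), np.float64(0.11030992249931701), np.float64(0.06965829765993588)]
side [[0.6113742400349783, -0.04980230937963581], [0.5022545428066598, -0.039288729378969545], [0.5131518692415626, 0.028932131490672197], [0.6179833106564593, 0.015297538436863656]] [ 0.5612 -0.0112  0.075 ]
tray px [[182.8514 170.5527]
 [232.5118 162.7629]
 [245.57   246.0087]
 [195.9096 253.7985]]
[[0.5935 0.4003]
 [0.6189 0.2622]
 [0.3872 0.2172]
 [0.3629 0.3534]] [0.4906 0.3083 0.02  ] [np.float64(0.23535918070268116), np.float64(0.14037257723702815), np.float64(0.23607925144079647), np.float64(0.13835795768641557)]
rack [[ 0.5207 -0.2092]
 [ 0.5385 -0.3973]
 [ 0.4647 -0.4036]
 [ 0.4477 -0.2138]] [ 0.4929 -0.306   0.066 ] [np.float64(0.07308775610670384), np.float64(0.18894558001643855), np.float64(0.07416566046908021), np.float64(0.19064402896576602)]
```

View pics/rect.png

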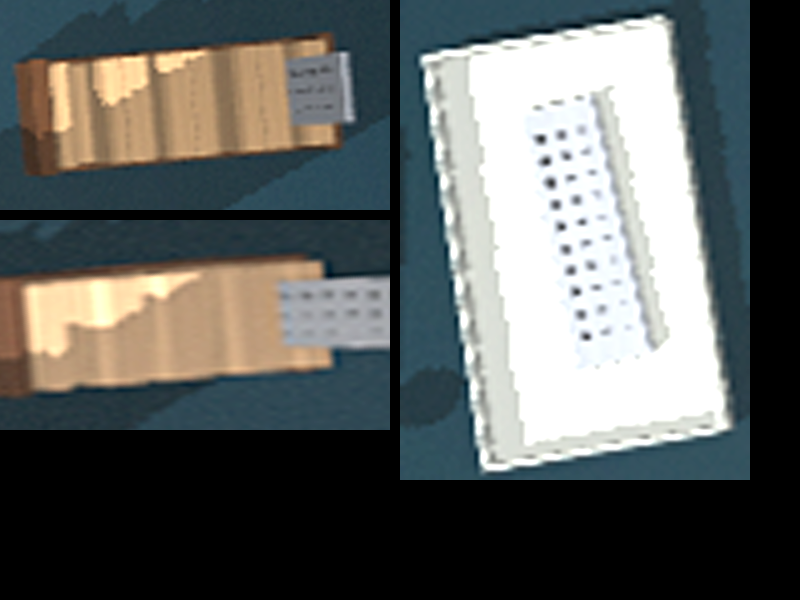

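The rectified rack shows dark slot bands at x≈85, 150 and 230, at a pitch of 68 px. The kept plate is at ≈290–340. Next I'll measure the slot widths from a profile and get the plate and neighbour poses.

Run:
```python
from h import *
np.set_printoptions(precision=4,suppress=True,linewidth=150)
k=lambda u,v:(180+(u-400)/5,160+v/5)
E=np.array([onz("top",*k(*c),.013) for c in((527,108),(598,92),(648,355),(578,368))]);print("plate",E[:,:2].tolist(),E.mean(0)[:2],[np.linalg.norm(E[i]-E[i-1]) for i in range(4)])
H=np.array([onz("top",*k(*c),.013) for c in((541,138),(583,130),(628,328),(587,335))]);print("holes",H.mean(0)[:2])
d=(E[0]+E[1]-E[2]-E[3]);h=(H[0]+H[1]-H[2]-H[3]);print("yaw",np.arctan2(d[1],d[0]),np.arctan2(h[1],h[0]))
ims={n:cv2.imread(f"pics/{n}0.png") for n in("top","side")}
c0=np.array([.4929,-.306]);a=.092;ex=np.array([np.cos(a),np.sin(a)]);ey=np.array([-np.sin(a),np.cos(a)])
yy=np.arange(-.11,.1101,.0005)
out=[]
for n in("top","side"):
    g=cv2.cvtColor(ims[n],cv2.COLOR_BGR2GRAY).astype(np.float32)
    for lo,hi in((-.033,-.012),(-.012,.01),(.01,.03)):
        pr=[]
        for xx in np.arange(lo,hi,.002):
            p=np.array([proj(n,[*(c0+ex*xx+ey*y),.066]) for y in yy]).astype(np.float32)
            pr.append(cv2.remap(g,p[:,0].reshape(1,-1),p[:,1].reshape(1,-1),cv2.INTER_CUBIC)[0])
        pr=np.mean(pr,0);out.append((n,lo,pr))
        print(n,lo,pr[::8].astype(int).tolist())
print((yy[::8]*1000).astype(int).tolist())
a2=np.zeros((600,800,3),np.uint8)
def rect(n,img,s=2900):
    q=[c0+ex*i+ey*j for i,j in((.045,.12),(.045,-.12),(-.045,-.12),(-.045,.12))]
    w,h=int(.24*s),int(.09*s)
    Hm=cv2.getPerspectiveTransform(np.float32([proj(n,[*p,.066]) for p in q]),np.float32([[0,0],[w,0],[w,h],[0,h]]));return cv2.warpPerspective(img,Hm,(w,h),flags=cv2.INTER_CUBIC)
for i,n in enumerate(ims):
    r=rect(n,ims[n]);a2[i*300:i*300+r.shape[0],:r.shape[1]]=r
cv2.imwrite("pics/rack.png",a2)
for nm,uv,z in(("spool",(280,127),.038),("jar",(370,126),.062),("hamhead",(281,228),.02),("hamleft",(266,228),.02),("hand",(368,262),.03)):print(nm,onz("top",*uv,z)[:2])
```

```text
plate [[0.5645401292918291, 0.3379529346395773], [0.5745656033996901, 0.2984079940816797], [0.42738328581607177, 0.26451217466644417], [0.4192888161786602, 0.3032466002148742]] [0.4964 0.301 ] [np.float64(0.1493401272608911), np.float64(0.04079598576839454), np.float64(0.1510349667564281), np.float64(0.039571153145667205)]
holes [0.4951 0.3026]
yaw 0.23042386325731787 0.26582258697561434Traceback (most recent call last):
  File "<stdin>", line 16, in <module>
  File "h.py", line 9, in proj
    m=cams.camera_model(n);E=np.array(m["extrinsics"]);q=E[:3,:3]@np.asarray(p)+E[:3,3]
ValueError: time passes only in moves, steps and waits
```

```bash
sed -i 's/cams.camera_model(n)/CM[n]/; 2a CM={n:cams.camera_model(n) for n in ("top","side")}' h.py
cat > rk.py <<'E'
from h import *
np.set_printoptions(precision=4,suppress=True,linewidth=150)
ims={n:cv2.imread(f"pics/{n}0.png") for n in("top","side")}
c0=np.array([.4929,-.306]);a=.092;ex=np.array([np.cos(a),np.sin(a)]);ey=np.array([-np.sin(a),np.cos(a)])
yy=np.arange(-.11,.1101,.0005)
for n in("top","side"):
    g=cv2.cvtColor(ims[n],cv2.COLOR_BGR2GRAY).astype(np.float32)
    for lo,hi in((-.033,-.012),(-.012,.01),(.01,.03)):
        pr=[]
        for xx in np.arange(lo,hi,.002):
            p=np.array([proj(n,[*(c0+ex*xx+ey*y),.066]) for y in yy]).astype(np.float32)
            pr.append(cv2.remap(g,p[:,0].reshape(1,-1),p[:,1].reshape(1,-1),cv2.INTER_CUBIC)[0])
        print(n,lo,np.mean(pr,0)[::8].astype(int).tolist())
print((yy[::8]*1000).astype(int).tolist())
a2=np.zeros((600,800,3),np.uint8)
def rect(n,img,s=2900):
    q=[c0+ex*i+ey*j for i,j in((.045,.12),(.045,-.12),(-.045,-.12),(-.045,.12))]
    w,h=int(.24*s),int(.09*s)
    Hm=cv2.getPerspectiveTransform(np.float32([proj(n,[*p,.066]) for p in q]),np.float32([[0,0],[w,0],[w,h],[0,h]]));return cv2.warpPerspective(img,Hm,(w,h),flags=cv2.INTER_CUBIC)
for i,n in enumerate(ims):
    r=rect(n,ims[n]);a2[i*300:i*300+r.shape[0],:r.shape[1]]=r
cv2.imwrite("pics/rack.png",a2)
for nm,uv,z in(("spool",(280,127),.038),("jar",(370,126),.062),("hamhead",(281,228),.02),("hamleft",(266,228),.02),("hand",(368,262),.03)):print(nm,onz("top",*uv,z)[:2])
E
python3 rk.py
```

```text
top -0.033 [46, 52, 83, 71, 70, 101, 125, 122, 126, 117, 108, 95, 112, 138, 133, 138, 130, 134, 137, 137, 120, 103, 94, 95, 110, 134, 136, 137, 132, 136, 137, 137, 122, 104, 95, 124, 137, 137, 139, 128, 136, 130, 115, 94, 95, 112, 139, 128, 124, 136, 132, 84, 60, 61, 57, 43]
top -0.012 [40, 56, 138, 102, 100, 96, 95, 100, 98, 97, 98, 99, 113, 138, 133, 136, 131, 131, 134, 134, 118, 104, 95, 97, 112, 134, 134, 134, 130, 135, 135, 136, 120, 104, 96, 125, 137, 134, 137, 124, 135, 139, 120, 101, 95, 115, 148, 134, 132, 176, 178, 132, 68, 79, 79, 61]
top 0.01 [40, 54, 125, 99, 94, 93, 101, 101, 101, 101, 99, 91, 113, 137, 132, 133, 129, 130, 132, 132, 117, 104, 94, 96, 110, 134, 132, 131, 131, 139, 141, 147, 139, 117, 92, 137, 178, 171, 183, 181, 189, 195, 187, 153, 114, 113, 145, 133, 135, 187, 185, 135, 77, 84, 82, 65]
side -0.033 [107, 106, 103, 100, 91, 98, 132, 141, 139, 139, 145, 146, 139, 136, 136, 137, 137, 137, 135, 137, 145, 152, 149, 136, 129, 130, 135, 137, 137, 138, 136, 137, 143, 150, 147, 139, 135, 135, 136, 138, 135, 138, 148, 153, 142, 131, 128, 126, 126, 133, 138, 139, 1
[... 268 characters left out ...]
31, 129, 155, 188, 198, 190, 177, 189, 154]
side 0.01 [103, 97, 101, 106, 98, 97, 126, 136, 128, 127, 137, 137, 128, 130, 134, 134, 134, 134, 132, 133, 138, 145, 145, 134, 132, 134, 134, 132, 133, 135, 139, 145, 169, 180, 161, 149, 167, 185, 184, 189, 191, 204, 218, 228, 215, 197, 195, 195, 190, 194, 194, 194, 192, 196, 204, 166]
[-110, -106, -102, -97, -93, -89, -85, -81, -77, -73, -69, -65, -61, -57, -53, -49, -45, -41, -37, -33, -29, -25, -21, -17, -13, -9, -5, -1, 2, 6, 10, 14, 18, 22, 26, 30, 34, 38, 42, 46, 50, 54, 58, 62, 66, 70, 74, 78, 82, 86, 90, 94, 98, 102, 106, 110]
spool [0.7201 0.13  ]
jar [ 0.7234 -0.1181]
hamhead [0.4391 0.1205]
hamleft [0.4382 0.1622]
hand [ 0.3515 -0.1223]
```

View pics/rack.png

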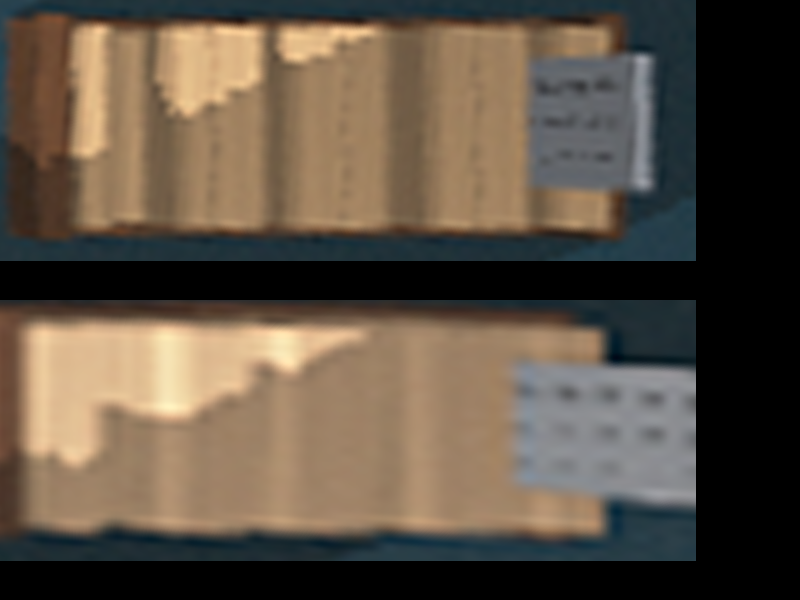

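Dotted joints at px 213, 345 and 478 (45.5 mm apart) separate the four rack blocks. The opening widths including bevels, from left to right:

| Slot | Opening (px) | Width | Identity |
|---|---|---|---|
| 1 | 108–185 | ≈28 mm | wide |
| 2 | 265–290 | ≈15 mm | thin |
| 3 | 385–440 | ≈21 mm | **fit** |
| 4 | – | – | kept (plate stands in it) |

Plan: fit slot at about (0.496, -0.327). I'll grasp the plate across its width 35 mm off centre towards the robot, then lean it on the block's left edge.

>>> {"api": "move_arm", "payload": {"targets": [{"dx": 0.6,"dy": 0.95,"rz": -0.025},{"dx": 0.6,"dy": 0.95,"rz": -0.025},{"dx": 0.6,"dy": 0.95,"rz": -0.025},{"dx": 0.6,"dy": 0.95,"rz": -0.025},{"dx": 0.6,"dy": 0.95,"rz": -0.025},{"dx": 0.6,"dy": 0.95,"rz": -0.025},{"dx": 0.6,"dy": 0.95,"rz": -0.025},{"dx": 0.6,"dy": 0.95,"rz": -0.025},{"dx": 0.6,"dy": 0.95,"rz": -0.025},{"dx": 0.6,"dy": 0.95,"rz": -0.025}], "claw": 72, "newtons": 100}}

```text
schema error: expected keys dx, dy, dz, rx, ry, rz
```

>>> {"api": "move_arm", "payload": {"targets": [{"dx": 0.3,"dy": 0.95},{"dx": 0.3,"dy": 0.95},{"dx": 0.3,"dy": 0.95},{"dx": 0.3,"dy": 0.95},{"dx": 0.3,"dy": 0.95},{"dx": 0.3,"dy": 0.95},{"dx": 0.3,"dy": 0.95},{"dx": 0.3,"dy": 0.95},{"dx": 0.3,"dy": 0.95},{"dx": 0.3,"dy": 0.95}]}}

```text
schema error: expected keys dx, dy, dz, rx, ry, rz
```

>>> {"api": "move_arm", "payload": {"targets": [{"dx": 0.04,"dy": 0.9},{"dx": 0.04,"dy": 0.9},{"dx": 0.04,"dy": 0.9},{"dx": 0.04,"dy": 0.9},{"dx": 0.04,"dy": 0.9},{"dx": 0.04,"dy": 0.9},{"dx": 0.04,"dy": 0.9},{"dx": 0.04,"dy": 0.9},{"dx": 0.04,"dy": 0.9},{"dx": 0.04,"dy": 0.9}]}}

```text
schema error: expected keys dx, dy, dz, rx, ry, rz
```

>>> {"api": "move_arm", "payload": {"targets": [{"dy": 0.8,"dz": -0.5},{"dy": 0.8,"dz": -0.6},{"dy": 0.8,"dz": -0.7},{"dy": 0.8,"dz": -0.7},{"dy": 0.8,"dz": -0.7},{"dy": 0.8,"dz": -0.7},{"dy": 0.8,"dz": -0.7},{"dy": 0.8,"dz": -0.7},{"dy": 0.6,"dz": -0.7},{"dz": -0.6}]}}

```text
schema error: expected keys dx, dy, dz, rx, ry, rz
```

>>> {"api": "move_arm", "payload": {"targets": [{"dx": 0.6,"dy": 0.95,"dz": 0,"rx": 0,"ry": 0,"rz": -0.025},{"dx": 0.6,"dy": 0.95,"dz": 0,"rx": 0,"ry": 0,"rz": -0.025},{"dx": 0.6,"dy": 0.95,"dz": 0,"rx": 0,"ry": 0,"rz": -0.025},{"dx": 0.6,"dy": 0.95,"dz": 0,"rx": 0,"ry": 0,"rz": -0.025},{"dx": 0.6,"dy": 0.95,"dz": 0,"rx": 0,"ry": 0,"rz": -0.025},{"dx": 0.6,"dy": 0.95,"dz": 0,"rx": 0,"ry": 0,"rz": -0.025},{"dx": 0.6,"dy": 0.95,"dz": 0,"rx": 0,"ry": 0,"rz": -0.025},{"dx": 0.6,"dy": 0.95,"dz": 0,"rx": 0,"ry": 0,"rz": -0.025},{"dx": 0.6,"dy": 0.95,"dz": 0,"rx": 0,"ry": 0,"rz": -0.025},{"dx": 0.6,"dy": 0.95,"dz": 0,"rx": 0,"ry": 0,"rz": -0.025}], "claw": 72, "newtons": 100}}

```text
t: 1.35
tcp_pos: [0.3767, -0.3439, 0.231]
tool_rot: [0.993, 0.119, -0.0, -0.0]
force: [0.5, 0.2, 0.7]
finger_gap: 0.721
gripper_force: 0.0
```

>>> {"api": "move_arm", "payload": {"targets": [{"dx": 0.3,"dy": 0.95,"dz": 0,"rx": 0,"ry": 0,"rz": 0},{"dx": 0.3,"dy": 0.95,"dz": 0,"rx": 0,"ry": 0,"rz": 0},{"dx": 0.3,"dy": 0.95,"dz": 0,"rx": 0,"ry": 0,"rz": 0},{"dx": 0.3,"dy": 0.95,"dz": 0,"rx": 0,"ry": 0,"rz": 0},{"dx": 0.3,"dy": 0.95,"dz": 0,"rx": 0,"ry": 0,"rz": 0},{"dx": 0.3,"dy": 0.95,"dz": 0,"rx": 0,"ry": 0,"rz": 0},{"dx": 0.3,"dy": 0.95,"dz": 0,"rx": 0,"ry": 0,"rz": 0},{"dx": 0.3,"dy": 0.95,"dz": 0,"rx": 0,"ry": 0,"rz": 0},{"dx": 0.3,"dy": 0.95,"dz": 0,"rx": 0,"ry": 0,"rz": 0},{"dx": 0.3,"dy": 0.95,"dz": 0,"rx": 0,"ry": 0,"rz": 0}]}}

```text
t: 2.6
tcp_pos: [0.4514, -0.1066, 0.2311]
tool_rot: [0.993, 0.12, -0.0, -0.0]
force: [0.8, -0.0, -0.3]
finger_gap: 0.72
gripper_force: 0.0
```

>>> {"api": "move_arm", "payload": {"targets": [{"dx": 0.04,"dy": 0.9,"dz": 0,"rx": 0,"ry": 0,"rz": 0},{"dx": 0.04,"dy": 0.9,"dz": 0,"rx": 0,"ry": 0,"rz": 0},{"dx": 0.04,"dy": 0.9,"dz": 0,"rx": 0,"ry": 0,"rz": 0},{"dx": 0.04,"dy": 0.9,"dz": 0,"rx": 0,"ry": 0,"rz": 0},{"dx": 0.04,"dy": 0.9,"dz": 0,"rx": 0,"ry": 0,"rz": 0},{"dx": 0.04,"dy": 0.9,"dz": 0,"rx": 0,"ry": 0,"rz": 0},{"dx": 0.04,"dy": 0.9,"dz": 0,"rx": 0,"ry": 0,"rz": 0},{"dx": 0.04,"dy": 0.9,"dz": 0,"rx": 0,"ry": 0,"rz": 0},{"dx": 0.04,"dy": 0.9,"dz": 0,"rx": 0,"ry": 0,"rz": 0},{"dx": 0.04,"dy": 0.9,"dz": 0,"rx": 0,"ry": 0,"rz": 0}]}}

```text
t: 3.85
tcp_pos: [0.4612, 0.1182, 0.231]
tool_rot: [0.993, 0.12, -0.0, -0.0]
force: [-0.1, -0.6, 0.1]
finger_gap: 0.719
gripper_force: 0.0
```

>>> {"api": "move_arm", "payload": {"targets": [{"dx": 0,"dy": 0.8,"dz": -0.5,"rx": 0,"ry": 0,"rz": 0},{"dx": 0,"dy": 0.8,"dz": -0.7,"rx": 0,"ry": 0,"rz": 0},{"dx": 0,"dy": 0.8,"dz": -0.75,"rx": 0,"ry": 0,"rz": 0},{"dx": 0,"dy": 0.8,"dz": -0.75,"rx": 0,"ry": 0,"rz": 0},{"dx": 0,"dy": 0.8,"dz": -0.75,"rx": 0,"ry": 0,"rz": 0},{"dx": 0,"dy": 0.8,"dz": -0.75,"rx": 0,"ry": 0,"rz": 0},{"dx": 0,"dy": 0.8,"dz": -0.75,"rx": 0,"ry": 0,"rz": 0},{"dx": 0,"dy": 0.8,"dz": -0.75,"rx": 0,"ry": 0,"rz": 0},{"dx": 0,"dy": 0.6,"dz": -0.75,"rx": 0,"ry": 0,"rz": 0},{"dx": 0,"dy": 0,"dz": -0.75,"rx": 0,"ry": 0,"rz": 0}]}}

```text
t: 5.1
tcp_pos: [0.4614, 0.2936, 0.0504]
tool_rot: [0.993, 0.12, 0.0, -0.0]
force: [1.0, -1.1, 0.1]
finger_gap: 0.718
gripper_force: 0.0
```

Run:
```python
from h import *
im=cams.snapshot("top")[:,:,::-1].copy();sd=cams.snapshot("side")[:,:,::-1].copy()
o=np.zeros((560,800,3),np.uint8)
o[:,:390]=cv2.resize(im[150:262,180:258],(390,560),interpolation=cv2.INTER_CUBIC)
o[:400,400:]=cv2.resize(sd[260:380,250:400],(400,320),interpolation=cv2.INTER_CUBIC).copy() if 0 else cv2.resize(sd[265:365,255:355],(400,400),interpolation=cv2.INTER_CUBIC)
cv2.imwrite("pics/g1.png",o)
s=sensors.sense();print(s["t"],s["tcp_pos"],s["q"])
```

```text
5.2 [0.45983096 0.29218107 0.04931713] [ 3.60875678e-01  7.01650619e-01  1.76612465e+00 -1.22829896e-05
  6.78568842e-01  1.69122462e+00]
```

View pics/g1.png

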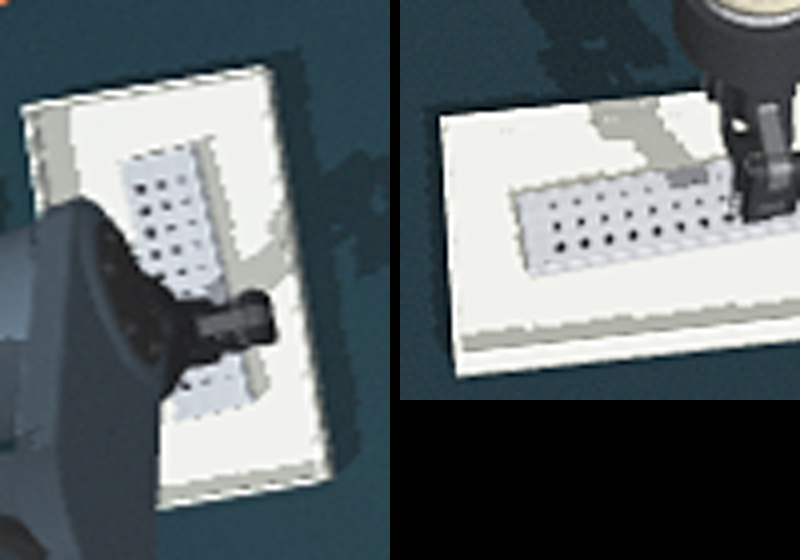

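The fingers straddle the plate near its robot-side end (top crop (240,320)), and the yaw matches. Next: descend and grip.

>>> {"api": "move_arm", "payload": {"targets": [{"dx": 0,"dy": 0,"dz": -0.4,"rx": 0,"ry": 0,"rz": 0},{"dx": 0,"dy": 0,"dz": -0.4,"rx": 0,"ry": 0,"rz": 0},{"dx": 0,"dy": 0,"dz": -0.4,"rx": 0,"ry": 0,"rz": 0},{"dx": 0,"dy": 0,"dz": -0.3,"rx": 0,"ry": 0,"rz": 0},{"dx": 0,"dy": 0,"dz": -0.2,"rx": 0,"ry": 0,"rz": 0},{"dx": 0,"dy": 0,"dz": -0.2,"rx": 0,"ry": 0,"rz": 0},{"dx": 0,"dy": 0,"dz": 0,"rx": 0,"ry": 0,"rz": 0},{"dx": 0,"dy": 0,"dz": 0,"rx": 0,"ry": 0,"rz": 0},{"dx": 0,"dy": 0,"dz": 0,"rx": 0,"ry": 0,"rz": 0},{"dx": 0,"dy": 0,"dz": 0,"rx": 0,"ry": 0,"rz": 0}]}}

```text
t: 6.45
tcp_pos: [0.4616, 0.2926, 0.004]
tool_rot: [0.993, 0.12, 0.0, -0.0]
force: [-0.3, -1.0, 0.1]
finger_gap: 0.713
gripper_force: 0.0
```

>>> {"api": "move_arm", "payload": {"targets": [{"dx": 0,"dy": 0,"dz": 0,"rx": 0,"ry": 0,"rz": 0},{"dx": 0,"dy": 0,"dz": 0,"rx": 0,"ry": 0,"rz": 0},{"dx": 0,"dy": 0,"dz": 0,"rx": 0,"ry": 0,"rz": 0},{"dx": 0,"dy": 0,"dz": 0,"rx": 0,"ry": 0,"rz": 0},{"dx": 0,"dy": 0,"dz": 0,"rx": 0,"ry": 0,"rz": 0},{"dx": 0,"dy": 0,"dz": 0,"rx": 0,"ry": 0,"rz": 0},{"dx": 0,"dy": 0,"dz": 0,"rx": 0,"ry": 0,"rz": 0},{"dx": 0,"dy": 0,"dz": 0,"rx": 0,"ry": 0,"rz": 0},{"dx": 0,"dy": 0,"dz": 0,"rx": 0,"ry": 0,"rz": 0},{"dx": 0,"dy": 0,"dz": 0,"rx": 0,"ry": 0,"rz": 0}], "claw": 30}}

```text
t: 7.7
tcp_pos: [0.4617, 0.2929, 0.0049]
tool_rot: [0.993, 0.12, 0.001, -0.0]
force: [-2.7, 0.5, 7.1]
finger_gap: 0.476
gripper_force: 99.5
```

>>> {"api": "move_arm", "payload": {"targets": [{"dx": 0,"dy": 0,"dz": 0.5,"rx": 0,"ry": 0,"rz": 0},{"dx": 0,"dy": 0,"dz": 0.8,"rx": 0,"ry": 0,"rz": 0},{"dx": 0,"dy": 0,"dz": 0.8,"rx": 0,"ry": 0,"rz": 0},{"dx": 0.3,"dy": -0.6,"dz": 0.8,"rx": 0,"ry": 0,"rz": 0.2},{"dx": 0.3,"dy": -0.6,"dz": 0.8,"rx": 0,"ry": 0,"rz": 0.2},{"dx": 0.3,"dy": -0.6,"dz": 0.8,"rx": 0,"ry": 0,"rz": 0.2},{"dx": 0.3,"dy": -0.6,"dz": 0.8,"rx": 0,"ry": 0,"rz": 0.2},{"dx": 0.3,"dy": -0.6,"dz": 0.8,"rx": 0,"ry": 0,"rz": 0.2},{"dx": 0.3,"dy": -0.6,"dz": 0.8,"rx": 0,"ry": 0,"rz": 0.2},{"dx": 0.3,"dy": -0.6,"dz": 0.5,"rx": 0,"ry": 0,"rz": 0.2}]}}

```text
t: 8.95
tcp_pos: [0.5135, 0.1868, 0.1895]
tool_rot: [0.883, 0.469, -0.0, -0.0]
force: [0.6, -0.6, -4.4]
finger_gap: 0.473
gripper_force: 101.3
```

>>> {"api": "move_arm", "payload": {"targets": [{"dx": 0.225,"dy": -0.5,"dz": 0.05,"rx": 0,"ry": 0,"rz": 0.09},{"dx": 0.225,"dy": -0.5,"dz": 0.05,"rx": 0,"ry": 0,"rz": 0.09},{"dx": 0.225,"dy": -0.5,"dz": 0.05,"rx": 0,"ry": 0,"rz": 0.09},{"dx": 0.225,"dy": -0.5,"dz": 0.05,"rx": 0,"ry": 0,"rz": 0.09},{"dx": 0.225,"dy": -0.5,"dz": 0.05,"rx": 0,"ry": 0,"rz": 0.09},{"dx": 0.225,"dy": -0.5,"dz": 0.05,"rx": 0,"ry": 0,"rz": 0.09},{"dx": 0.225,"dy": -0.5,"dz": 0.05,"rx": 0,"ry": 0,"rz": 0.09},{"dx": 0.225,"dy": -0.5,"dz": 0.05,"rx": 0,"ry": 0,"rz": 0.09},{"dx": 0.225,"dy": -0.5,"dz": 0.05,"rx": 0,"ry": 0,"rz": 0.1},{"dx": 0.225,"dy": -0.5,"dz": 0.05,"rx": 0,"ry": 0,"rz": 0.1}]}}

```text
t: 10.2
tcp_pos: [0.5691, 0.062, 0.2008]
tool_rot: [0.746, 0.666, -0.001, -0.001]
force: [0.8, 0.1, -4.1]
finger_gap: 0.476
gripper_force: 101.3
```

Run:
```python
from h import *
s=sensors.sense();print(s["t"],s["tcp_pos"],s["q"],s["tool_rot"],s["force"],s["ft_torque"],s["finger_gap"])
```

```text
10.2 [0.56914967 0.06199183 0.200787  ] [-8.63871351e-02  4.95467066e-01  1.59659732e+00 -5.17208950e-04
  1.05202164e+00  2.82578234e-02] [ 0.74637018  0.66552983 -0.00101878 -0.00075278] [ 0.79642176  0.07112805 -4.05494439] [-0.15219581 -0.00260622 -0.00277635] 0.47601212023923734
```

>>> {"api": "move_arm", "payload": {"targets": [{"dx": 0,"dy": 0,"dz": 0,"rx": -0.232,"ry": 0.028,"rz": 0},{"dx": 0,"dy": 0,"dz": 0,"rx": -0.232,"ry": 0.028,"rz": 0},{"dx": 0,"dy": 0,"dz": 0,"rx": -0.232,"ry": 0.028,"rz": 0},{"dx": 0,"dy": 0,"dz": 0,"rx": -0.232,"ry": 0.028,"rz": 0},{"dx": 0,"dy": 0,"dz": 0,"rx": -0.232,"ry": 0.028,"rz": 0},{"dx": 0,"dy": 0,"dz": 0,"rx": -0.232,"ry": 0.028,"rz": 0},{"dx": 0,"dy": 0,"dz": 0,"rx": -0.232,"ry": 0.028,"rz": 0},{"dx": 0,"dy": 0,"dz": 0,"rx": -0.232,"ry": 0.028,"rz": 0},{"dx": 0,"dy": 0,"dz": 0,"rx": -0.232,"ry": 0.028,"rz": 0},{"dx": 0,"dy": 0,"dz": 0,"rx": -0.232,"ry": 0.028,"rz": 0}]}}

```text
t: 11.45
tcp_pos: [0.5701, 0.0631, 0.2002]
tool_rot: [0.611, 0.544, -0.431, 0.38]
force: [-0.1, -1.1, -4.9]
finger_gap: 0.475
gripper_force: 101.7
```

Run:
```python
from h import *
from scipy.spatial.transform import Rotation as R
s=sensors.sense();print(s["t"],s["tcp_pos"],s["q"],s["force"],s["ft_torque"]);print(R.from_quat(s["tool_rot"]).as_matrix().round(3))
im=cams.snapshot("top")[:,:,::-1];sd=cams.snapshot("side")[:,:,::-1]
cv2.imwrite("pics/t2.png",im);cv2.imwrite("pics/s2.png",sd)
o=np.zeros((600,800,3),np.uint8)
o[:,:400]=cv2.resize(im[100:250,240:340],(400,600),interpolation=cv2.INTER_CUBIC)
o[:600,400:]=cv2.resize(sd[110:290,220:340],(400,600),interpolation=cv2.INTER_CUBIC)
cv2.imwrite("pics/g2.png",o)
```

```text
11.45 [0.57009507 0.06312732 0.20024836] [ 0.35235454  0.8958934   1.37894696 -1.00151953  1.67714712  0.81508459] [-0.07201096 -1.07847576 -4.91350662] [ 1.07761467 -0.19280796  0.01024775]
[[ 0.036  0.993 -0.113]
 [ 0.338 -0.118 -0.934]
 [-0.94  -0.004 -0.34 ]]
```

View pics/g2.png

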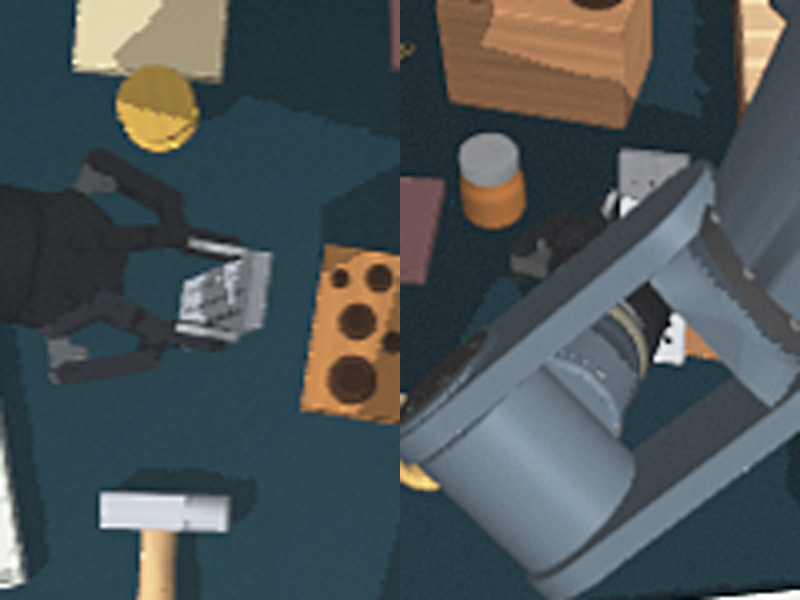

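The plate is held firmly, with its upper end at crop (258,290), and it clears the block's left edge at (315,330). Next: lower and bring it in towards the block.

>>> {"api": "move_arm", "payload": {"targets": [{"dx": -0.02,"dy": -0.16,"dz": -0.2,"rx": 0,"ry": 0,"rz": 0},{"dx": -0.02,"dy": -0.16,"dz": -0.5,"rx": 0,"ry": 0,"rz": 0},{"dx": -0.02,"dy": -0.16,"dz": -0.5,"rx": 0,"ry": 0,"rz": 0},{"dx": -0.02,"dy": -0.16,"dz": -0.5,"rx": 0,"ry": 0,"rz": 0},{"dx": -0.02,"dy": -0.16,"dz": -0.5,"rx": 0,"ry": 0,"rz": 0},{"dx": -0.02,"dy": -0.16,"dz": -0.5,"rx": 0,"ry": 0,"rz": 0},{"dx": -0.02,"dy": -0.16,"dz": -0.4,"rx": 0,"ry": 0,"rz": 0},{"dx": -0.02,"dy": -0.16,"dz": -0.3,"rx": 0,"ry": 0,"rz": 0},{"dx": -0.02,"dy": -0.16,"dz": -0.2,"rx": 0,"ry": 0,"rz": 0},{"dx": 0,"dy": -0.16,"dz": 0,"rx": 0,"ry": 0,"rz": 0}]}}

```text
t: 12.8
tcp_pos: [0.5657, 0.0222, 0.1111]
tool_rot: [0.611, 0.544, -0.431, 0.38]
force: [-0.4, 0.4, -4.1]
finger_gap: 0.473
gripper_force: 101.7
```

>>> {"api": "move_arm", "payload": {"targets": [{"dx": 0,"dy": 0,"dz": -0.04,"rx": 0,"ry": 0,"rz": 0},{"dx": 0,"dy": 0,"dz": -0.04,"rx": 0,"ry": 0,"rz": 0},{"dx": 0,"dy": 0,"dz": -0.04,"rx": 0,"ry": 0,"rz": 0},{"dx": 0,"dy": 0,"dz": -0.03,"rx": 0,"ry": 0,"rz": 0},{"dx": 0,"dy": 0,"dz": -0.03,"rx": 0,"ry": 0,"rz": 0},{"dx": 0,"dy": 0,"dz": -0.03,"rx": 0,"ry": 0,"rz": 0},{"dx": 0,"dy": 0,"dz": -0.03,"rx": 0,"ry": 0,"rz": 0},{"dx": 0,"dy": 0,"dz": 0,"rx": 0,"ry": 0,"rz": 0},{"dx": 0,"dy": 0,"dz": 0,"rx": 0,"ry": 0,"rz": 0},{"dx": 0,"dy": 0,"dz": 0,"rx": 0,"ry": 0,"rz": 0}]}}

```text
t: 14.05
tcp_pos: [0.5657, 0.0223, 0.1059]
tool_rot: [0.611, 0.544, -0.431, 0.38]
force: [-1.0, -1.3, -0.3]
finger_gap: 0.472
gripper_force: 101.7
```

>>> {"api": "move_arm", "payload": {"targets": [{"dx": -0.005,"dy": -0.05,"dz": 0,"rx": 0,"ry": 0,"rz": 0},{"dx": -0.005,"dy": -0.05,"dz": 0,"rx": 0,"ry": 0,"rz": 0},{"dx": -0.005,"dy": -0.05,"dz": 0,"rx": 0,"ry": 0,"rz": 0},{"dx": -0.005,"dy": -0.05,"dz": 0,"rx": 0,"ry": 0,"rz": 0},{"dx": -0.005,"dy": -0.05,"dz": 0,"rx": 0,"ry": 0,"rz": 0},{"dx": -0.005,"dy": -0.05,"dz": 0,"rx": 0,"ry": 0,"rz": 0},{"dx": -0.005,"dy": -0.05,"dz": 0,"rx": 0,"ry": 0,"rz": 0},{"dx": -0.005,"dy": -0.05,"dz": 0,"rx": 0,"ry": 0,"rz": 0},{"dx": 0,"dy": 0,"dz": 0,"rx": 0,"ry": 0,"rz": 0},{"dx": 0,"dy": 0,"dz": 0,"rx": 0,"ry": 0,"rz": 0}]}}

```text
t: 15.3
tcp_pos: [0.5647, 0.0125, 0.1054]
tool_rot: [0.611, 0.544, -0.431, 0.38]
force: [1.0, 1.6, -2.1]
finger_gap: 0.474
gripper_force: 101.9
```

>>> {"api": "move_arm", "payload": {"targets": [{"dx": 0,"dy": -0.04,"dz": -0.02,"rx": 0,"ry": 0,"rz": 0},{"dx": 0,"dy": -0.04,"dz": -0.02,"rx": 0,"ry": 0,"rz": 0},{"dx": 0,"dy": -0.04,"dz": 0,"rx": 0,"ry": 0,"rz": 0},{"dx": 0,"dy": 0,"dz": 0,"rx": 0,"ry": 0,"rz": 0},{"dx": 0,"dy": 0,"dz": 0,"rx": 0,"ry": 0,"rz": 0},{"dx": 0,"dy": 0,"dz": 0,"rx": 0,"ry": 0,"rz": 0},{"dx": 0,"dy": 0,"dz": 0,"rx": 0,"ry": 0,"rz": 0},{"dx": 0,"dy": 0,"dz": 0,"rx": 0,"ry": 0,"rz": 0},{"dx": 0,"dy": 0,"dz": 0,"rx": 0,"ry": 0,"rz": 0},{"dx": 0,"dy": 0,"dz": 0,"rx": 0,"ry": 0,"rz": 0}]}}

```text
t: 16.55
tcp_pos: [0.5647, 0.0111, 0.1049]
tool_rot: [0.612, 0.544, -0.43, 0.38]
force: [-1.1, 9.4, 2.6]
finger_gap: 0.476
gripper_force: 103.0
```

Block contact: 9 N, at the predicted spot. Release.

>>> {"api": "move_arm", "payload": {"targets": [{"dx": 0,"dy": 0,"dz": 0,"rx": 0,"ry": 0,"rz": 0},{"dx": 0,"dy": 0,"dz": 0,"rx": 0,"ry": 0,"rz": 0},{"dx": 0,"dy": 0,"dz": 0,"rx": 0,"ry": 0,"rz": 0},{"dx": 0,"dy": 0,"dz": 0,"rx": 0,"ry": 0,"rz": 0},{"dx": 0,"dy": 0,"dz": 0,"rx": 0,"ry": 0,"rz": 0},{"dx": 0,"dy": 0,"dz": 0,"rx": 0,"ry": 0,"rz": 0},{"dx": 0.02,"dy": 0.2,"dz": 0.07,"rx": 0,"ry": 0,"rz": 0},{"dx": 0.04,"dy": 0.4,"dz": 0.14,"rx": 0,"ry": 0,"rz": 0},{"dx": 0.05,"dy": 0.5,"dz": 0.18,"rx": 0,"ry": 0,"rz": 0},{"dx": 0.05,"dy": 0.5,"dz": 0.18,"rx": 0,"ry": 0,"rz": 0}], "claw": 75}}

```text
t: 17.8
tcp_pos: [0.569, 0.0508, 0.119]
tool_rot: [0.611, 0.544, -0.43, 0.38]
force: [0.5, 0.5, -0.1]
finger_gap: 0.751
gripper_force: 0.0
```

Run:
```python
from h import *
s=sensors.sense();print(s["t"],s["tcp_pos"],s["q"],s["force"],s["finger_gap"])
im=cams.snapshot("top")[:,:,::-1];sd=cams.snapshot("side")[:,:,::-1]
cv2.imwrite("pics/t3.png",im);cv2.imwrite("pics/s3.png",sd)
o=np.zeros((600,800,3),np.uint8)
o[:,:400]=cv2.resize(im[135:225,290:350],(400,600),interpolation=cv2.INTER_CUBIC)
o[:600,400:]=cv2.resize(sd[110:290,220:340],(400,600),interpolation=cv2.INTER_CUBIC)
cv2.imwrite("pics/g3.png",o)
```

```text
17.8 [0.5689879  0.05075791 0.11899831] [ 0.33578506  1.01015291  1.39491748 -1.00614529  1.59615102  0.9194489 ] [ 0.49792095  0.49493662 -0.08509157] 0.7513315586426748
```

View pics/g3.png

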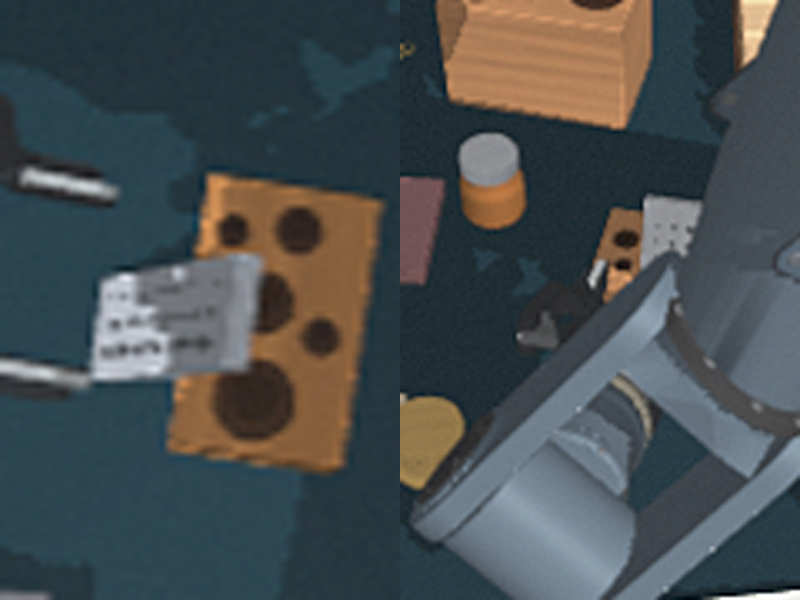

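The picture shows the plate released and leaning on the block's left edge, upper end at crop (250,313). Next I'll check its pose and work out the regrasp.

Run:
```python
from h import *
from scipy.spatial.transform import Rotation as R
np.set_printoptions(precision=4,suppress=True)
f=lambda u,v:(290+u/6.667,135+v/6.667)
print("topC",onz("top",*f(250,313),.144)); 
tt=np.array([onz("top",*f(*c),.1445) for c in((236,258),(226,374))]);print("outer top edge",tt)
ti=np.array([onz("top",*f(*c),.141) for c in((263,255),(248,370))]);print("inner top edge",ti)
bo=np.array([onz("top",*f(*c),.0035) for c in((101,280),(93,378))]);print("outer bottom",bo)
s=sensors.sense();R0=R.from_quat(s["tool_rot"])
for dl in(20,):
    yb=-.119;bx=np.array([np.cos(yb),np.sin(yb),0]);by=np.array([-np.sin(yb),np.cos(yb),0])
    l=np.radians(dl);z=by*np.sin(l)-np.array([0,0,1])*np.cos(l)
    y=-(by*np.cos(l)+np.array([0,0,1])*np.sin(l)); x=np.cross(y,z)
    Rt=R.from_matrix(np.c_[x,y,z]);rv=(Rt*R0.inv()).as_rotvec();print("rot units",np.degrees(rv)/30,np.degrees(np.linalg.norm(rv)),Rt.as_quat())
    for k in np.linspace(0,1,5): print((R.from_rotvec(k*rv)*R0).as_matrix()[:,2])
```

```text
topC [ 0.559  -0.0024  0.144 ]
outer top edge [[0.5794 0.0032 0.1445]
 [0.536  0.006  0.1445]]
inner top edge [[ 0.5812 -0.0069  0.141 ]
 [ 0.5379 -0.0022  0.141 ]]
outer bottom [[0.5854 0.0573 0.0035]
 [0.5432 0.0597 0.0035]]
rot units [ 2.1308 -1.6456 -2.9656] 120.16165092729295 [ 0.9831 -0.0586  0.0103 -0.1733]
[-0.1097 -0.9335 -0.3413]
[-0.3295 -0.7085 -0.6241]
[-0.3782 -0.3568 -0.8542]
[-0.2427  0.0269 -0.9697]
[ 0.0406  0.3396 -0.9397]
```

The lean is ≈20.5° and the yaw is near the block's, which agrees with the arm's own numbers. Next: rise and reorient for the end grasp.

>>> {"api": "move_arm", "payload": {"targets": [{"dx": 0,"dy": 0.2,"dz": 0.5,"rx": 0.1065,"ry": -0.0823,"rz": -0.1483},{"dx": 0,"dy": 0.2,"dz": 0.5,"rx": 0.1065,"ry": -0.0823,"rz": -0.1483},{"dx": 0,"dy": 0,"dz": 0.5,"rx": 0.1065,"ry": -0.0823,"rz": -0.1483},{"dx": 0,"dy": 0,"dz": 0.5,"rx": 0.1065,"ry": -0.0823,"rz": -0.1483},{"dx": 0,"dy": 0,"dz": 0.5,"rx": 0.1065,"ry": -0.0823,"rz": -0.1483},{"dx": 0,"dy": 0,"dz": 0.5,"rx": 0.1065,"ry": -0.0823,"rz": -0.1483},{"dx": 0,"dy": 0,"dz": 0.5,"rx": 0.1065,"ry": -0.0823,"rz": -0.1483},{"dx": 0,"dy": 0,"dz": 0.5,"rx": 0.1065,"ry": -0.0823,"rz": -0.1483},{"dx": 0,"dy": 0,"dz": 0.5,"rx": 0.1065,"ry": -0.0823,"rz": -0.1483},{"dx": 0,"dy": 0,"dz": 0.5,"rx": 0.1065,"ry": -0.0823,"rz": -0.1483}]}}

```text
t: 19.15
tcp_pos: [0.5685, 0.0594, 0.244]
tool_rot: [0.921, 0.28, -0.242, 0.118]
force: [-0.1, 0.6, 0.4]
finger_gap: 0.75
gripper_force: 0.0
```

>>> {"api": "move_arm", "payload": {"targets": [{"dx": -0.027,"dy": -0.28,"dz": 0,"rx": 0.1065,"ry": -0.0823,"rz": -0.1483},{"dx": -0.027,"dy": -0.28,"dz": 0,"rx": 0.1065,"ry": -0.0823,"rz": -0.1483},{"dx": -0.027,"dy": -0.28,"dz": 0,"rx": 0.1065,"ry": -0.0823,"rz": -0.1483},{"dx": -0.027,"dy": -0.28,"dz": 0,"rx": 0.1065,"ry": -0.0823,"rz": -0.1483},{"dx": -0.027,"dy": -0.28,"dz": 0,"rx": 0.1065,"ry": -0.0823,"rz": -0.1483},{"dx": -0.027,"dy": -0.28,"dz": 0,"rx": 0.1065,"ry": -0.0823,"rz": -0.1483},{"dx": -0.027,"dy": -0.28,"dz": -0.4,"rx": 0.1065,"ry": -0.0823,"rz": -0.1483},{"dx": -0.027,"dy": -0.28,"dz": -0.6,"rx": 0.1065,"ry": -0.0823,"rz": -0.1483},{"dx": -0.027,"dy": -0.28,"dz": -0.6,"rx": 0.1065,"ry": -0.0823,"rz": -0.1483},{"dx": -0.027,"dy": -0.28,"dz": -0.6,"rx": 0.1065,"ry": -0.0823,"rz": -0.1483}], "claw": 45}}

```text
t: 20.4
tcp_pos: [0.5617, -0.0108, 0.1883]
tool_rot: [0.983, -0.059, 0.011, -0.175]
force: [0.1, 0.2, -0.7]
finger_gap: 0.449
gripper_force: 0.0
```

Run:
```python
from h import *
from scipy.spatial.transform import Rotation as R
np.set_printoptions(precision=4,suppress=True)
s=sensors.sense();print(s["t"],s["tcp_pos"],s["q"],s["force"],s["finger_gap"]);R0=R.from_quat(s["tool_rot"]);print(R0.as_matrix())
print("left",np.degrees((R.from_quat([.9831,-.0586,.0103,-.1733])*R0.inv()).as_rotvec())/30, (np.array([.5647,.0115,.1177])-s["tcp_pos"])/.025)
```

```text
20.4 [ 0.5617 -0.0108  0.1883] [-0.4016  0.5218  1.6563  0.3829  1.0963  1.0899] [ 0.0725  0.2141 -0.7389] 0.4492895853838416
[[ 0.9928 -0.1123  0.0419]
 [-0.1199 -0.9315  0.3433]
 [ 0.0004 -0.3458 -0.9383]]
left [-0.0078  0.0019  0.0021] [ 0.1194  0.8939 -2.8254]
```

>>> {"api": "move_arm", "payload": {"targets": [{"dx": 0.01,"dy": 0.05,"dz": -0.2,"rx": 0,"ry": 0,"rz": 0},{"dx": 0.01,"dy": 0.1,"dz": -0.35,"rx": 0,"ry": 0,"rz": 0},{"dx": 0.015,"dy": 0.12,"dz": -0.4,"rx": 0,"ry": 0,"rz": 0},{"dx": 0.015,"dy": 0.12,"dz": -0.4,"rx": 0,"ry": 0,"rz": 0},{"dx": 0.015,"dy": 0.12,"dz": -0.4,"rx": 0,"ry": 0,"rz": 0},{"dx": 0.015,"dy": 0.12,"dz": -0.35,"rx": 0,"ry": 0,"rz": 0},{"dx": 0.015,"dy": 0.12,"dz": -0.35,"rx": 0,"ry": 0,"rz": 0},{"dx": 0.015,"dy": 0.12,"dz": -0.35,"rx": 0,"ry": 0,"rz": 0},{"dx": 0,"dy": 0,"dz": 0,"rx": 0,"ry": 0,"rz": 0},{"dx": 0,"dy": 0,"dz": 0,"rx": 0,"ry": 0,"rz": 0}]}}

```text
t: 21.65
tcp_pos: [0.5649, 0.0111, 0.1187]
tool_rot: [0.983, -0.058, 0.01, -0.175]
force: [-0.0, 0.1, 0.2]
finger_gap: 0.451
gripper_force: 0.0
```

Run:
```python
from h import *
s=sensors.sense();print(s["t"],s["tcp_pos"],s["force"],s["finger_gap"])
im=cams.snapshot("top")[:,:,::-1];sd=cams.snapshot("side")[:,:,::-1]
o=np.zeros((600,800,3),np.uint8)
o[:,:400]=cv2.resize(im[135:225,290:350],(400,600),interpolation=cv2.INTER_CUBIC)
o[:600,400:]=cv2.resize(sd[110:260,240:340],(400,600),interpolation=cv2.INTER_CUBIC)
cv2.imwrite("pics/g4.png",o)
```

```text
21.65 [0.56493939 0.01114182 0.11866434] [-0.01196565  0.07457937  0.2401855 ] 0.45129207036213814
```

View pics/g4.png

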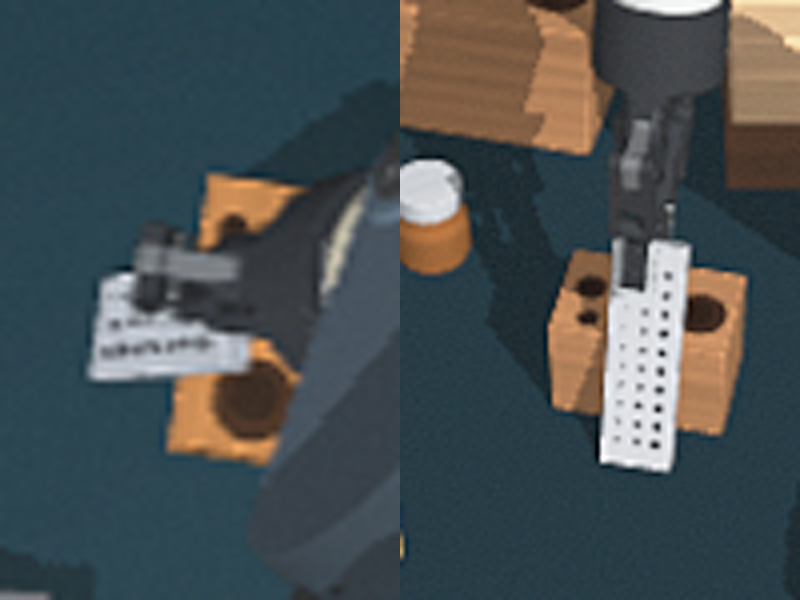

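In the side crop the finger (633) sits about 10 mm to the +x side of the plate's centreline (650). I'll shift 8 mm, then grip.

>>> {"api": "move_arm", "payload": {"targets": [{"dx": -0.16,"dy": 0.02,"dz": 0,"rx": 0,"ry": 0,"rz": 0},{"dx": -0.16,"dy": 0.02,"dz": 0,"rx": 0,"ry": 0,"rz": 0},{"dx": 0,"dy": 0,"dz": 0,"rx": 0,"ry": 0,"rz": 0},{"dx": 0,"dy": 0,"dz": 0,"rx": 0,"ry": 0,"rz": 0},{"dx": 0,"dy": 0,"dz": 0,"rx": 0,"ry": 0,"rz": 0},{"dx": 0,"dy": 0,"dz": 0,"rx": 0,"ry": 0,"rz": 0},{"dx": 0,"dy": 0,"dz": 0,"rx": 0,"ry": 0,"rz": 0},{"dx": 0,"dy": 0,"dz": 0,"rx": 0,"ry": 0,"rz": 0},{"dx": 0,"dy": 0,"dz": 0,"rx": 0,"ry": 0,"rz": 0},{"dx": 0,"dy": 0,"dz": 0,"rx": 0,"ry": 0,"rz": 0}]}}

```text
t: 23.0
tcp_pos: [0.5567, 0.0123, 0.1186]
tool_rot: [0.983, -0.058, 0.01, -0.175]
force: [-0.0, 0.5, 0.0]
finger_gap: 0.455
gripper_force: 0.0
```

>>> {"api": "move_arm", "payload": {"targets": [{"dx": 0,"dy": 0,"dz": 0,"rx": 0,"ry": 0,"rz": 0},{"dx": 0,"dy": 0,"dz": 0,"rx": 0,"ry": 0,"rz": 0},{"dx": 0,"dy": 0,"dz": 0,"rx": 0,"ry": 0,"rz": 0},{"dx": 0,"dy": 0,"dz": 0,"rx": 0,"ry": 0,"rz": 0},{"dx": 0,"dy": 0,"dz": 0,"rx": 0,"ry": 0,"rz": 0},{"dx": 0,"dy": 0,"dz": 0,"rx": 0,"ry": 0,"rz": 0},{"dx": 0,"dy": 0,"dz": 0,"rx": 0,"ry": 0,"rz": 0},{"dx": 0,"dy": 0,"dz": 0,"rx": 0,"ry": 0,"rz": 0},{"dx": 0,"dy": 0,"dz": 0,"rx": 0,"ry": 0,"rz": 0},{"dx": 0,"dy": 0,"dz": 0,"rx": 0,"ry": 0,"rz": 0}], "claw": 0, "newtons": 90}}

```text
t: 24.25
tcp_pos: [0.5568, 0.0123, 0.1187]
tool_rot: [0.983, -0.058, 0.01, -0.175]
force: [-0.8, -0.8, 4.5]
finger_gap: 0.095
gripper_force: 88.4
```

Gripped across the thickness. Lift, straighten upright and carry to the rack.

>>> {"api": "move_arm", "payload": {"targets": [{"dx": 0,"dy": 0,"dz": 0.5,"rx": 0,"ry": 0,"rz": 0},{"dx": 0,"dy": 0,"dz": 0.9,"rx": 0,"ry": 0,"rz": 0},{"dx": 0,"dy": 0,"dz": 1.0,"rx": 0,"ry": 0,"rz": 0},{"dx": 0,"dy": 0,"dz": 1.0,"rx": 0,"ry": 0,"rz": 0},{"dx": 0,"dy": 0,"dz": 0.7,"rx": -0.11,"ry": 0.013,"rz": 0.067},{"dx": 0,"dy": 0,"dz": 0.5,"rx": -0.11,"ry": 0.013,"rz": 0.067},{"dx": 0,"dy": 0,"dz": 0.4,"rx": -0.11,"ry": 0.013,"rz": 0.067},{"dx": 0,"dy": 0,"dz": 0.3,"rx": -0.11,"ry": 0.013,"rz": 0.067},{"dx": 0,"dy": 0,"dz": 0.2,"rx": -0.11,"ry": 0.013,"rz": 0.067},{"dx": 0,"dy": 0,"dz": 0,"rx": -0.11,"ry": 0.013,"rz": 0.067}]}}

```text
t: 25.5
tcp_pos: [0.5563, 0.0121, 0.256]
tool_rot: [0.999, 0.045, -0.019, -0.001]
force: [-0.6, -0.3, -5.0]
finger_gap: 0.096
gripper_force: 87.9
```

>>> {"api": "move_arm", "payload": {"targets": [{"dx": -0.12,"dy": -0.5,"dz": 0,"rx": 0,"ry": 0,"rz": 0},{"dx": -0.12,"dy": -0.7,"dz": 0,"rx": 0,"ry": 0,"rz": 0},{"dx": -0.12,"dy": -0.75,"dz": 0,"rx": 0,"ry": 0,"rz": 0},{"dx": -0.12,"dy": -0.75,"dz": 0,"rx": 0,"ry": 0,"rz": 0},{"dx": -0.12,"dy": -0.75,"dz": 0,"rx": 0,"ry": 0,"rz": 0},{"dx": -0.12,"dy": -0.75,"dz": 0,"rx": 0,"ry": 0,"rz": 0},{"dx": -0.12,"dy": -0.75,"dz": 0,"rx": 0,"ry": 0,"rz": 0},{"dx": -0.12,"dy": -0.75,"dz": 0,"rx": 0,"ry": 0,"rz": 0},{"dx": -0.12,"dy": -0.75,"dz": 0,"rx": 0,"ry": 0,"rz": 0},{"dx": -0.12,"dy": -0.75,"dz": 0,"rx": 0,"ry": 0,"rz": 0}]}}

```text
t: 26.75
tcp_pos: [0.5266, -0.169, 0.2561]
tool_rot: [0.999, 0.044, -0.018, -0.002]
force: [0.6, -0.3, -4.7]
finger_gap: 0.096
gripper_force: 88.1
```

>>> {"api": "move_arm", "payload": {"targets": [{"dx": -0.12,"dy": -0.75,"dz": 0,"rx": 0,"ry": 0,"rz": 0},{"dx": -0.12,"dy": -0.75,"dz": 0,"rx": 0,"ry": 0,"rz": 0},{"dx": -0.12,"dy": -0.75,"dz": 0,"rx": 0,"ry": 0,"rz": 0},{"dx": -0.12,"dy": -0.75,"dz": 0,"rx": 0,"ry": 0,"rz": 0},{"dx": -0.12,"dy": -0.75,"dz": 0,"rx": 0,"ry": 0,"rz": 0},{"dx": -0.12,"dy": -0.75,"dz": 0,"rx": 0,"ry": 0,"rz": 0},{"dx": -0.12,"dy": -0.75,"dz": 0,"rx": 0,"ry": 0,"rz": 0},{"dx": -0.12,"dy": -0.7,"dz": 0,"rx": 0,"ry": 0,"rz": 0},{"dx": -0.12,"dy": -0.4,"dz": 0,"rx": 0,"ry": 0,"rz": 0},{"dx": -0.12,"dy": 0,"dz": 0,"rx": 0,"ry": 0,"rz": 0}]}}

```text
t: 28.0
tcp_pos: [0.4965, -0.3272, 0.2559]
tool_rot: [0.999, 0.044, -0.018, -0.002]
force: [-0.2, 1.0, -3.9]
finger_gap: 0.099
gripper_force: 88.1
```

Run:
```python
from h import *
from scipy.spatial.transform import Rotation as R
np.set_printoptions(precision=4,suppress=True)
s=sensors.sense();print(s["t"],s["tcp_pos"],s["q"],s["force"],s["finger_gap"]);R0=R.from_quat(s["tool_rot"]);print(R0.as_matrix())
a=.092;Rt=R.from_matrix(np.c_[[np.cos(a),np.sin(a),0],[np.sin(a),-np.cos(a),0],[0,0,-1]])
print("left",np.degrees((Rt*R0.inv()).as_rotvec())/30,(np.array([.4959,-.3271,.24])-s["tcp_pos"])/.025)
im=cams.snapshot("top")[:,:,::-1];sd=cams.snapshot("side")[:,:,::-1]
cv2.imwrite("pics/t5.png",im);cv2.imwrite("pics/s5.png",sd)
o=np.zeros((600,800,3),np.uint8)
o[:,:400]=cv2.resize(im[170:260,405:465][:, :],(400,600),interpolation=cv2.INTER_CUBIC)
o[:600,400:]=cv2.resize(sd[20:170,290:390],(400,600),interpolation=cv2.INTER_CUBIC)
cv2.imwrite("pics/g5.png",o)
```

```text
28.0 [ 0.4965 -0.3272  0.2559] [-0.7586  0.4732  1.4588 -0.0246  1.2388  0.7331] [-0.1665  1.0162 -3.9037] 0.09947558619643818
[[ 0.9955  0.0871 -0.0371]
 [ 0.0873 -0.9962  0.0032]
 [-0.0367 -0.0064 -0.9993]]
left [-0.0059 -0.0709  0.0089] [-0.0242  0.0033 -0.6369]
```

View pics/g5.png

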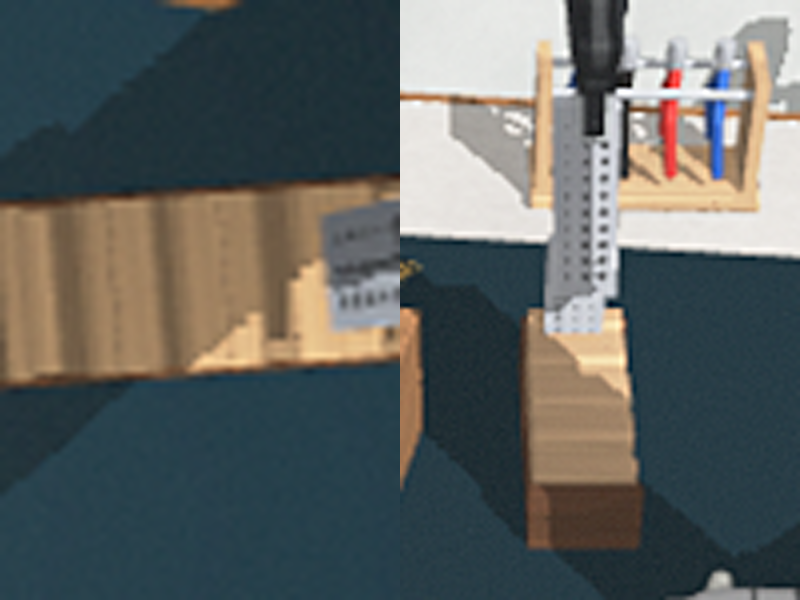

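The plate is held over the rack, lower end at side crop (545–602,332) and edges slightly slanted. I'll compare its projected edges with the arm's pose.

Run:
```python
from h import *
from scipy.spatial.transform import Rotation as R
np.set_printoptions(precision=4,suppress=True)
s=sensors.sense();M=R.from_quat(s["tool_rot"]).as_matrix();T=np.array(s["tcp_pos"])
inv=lambda p:((p[0]-290)*4+400,(p[1]-20)*4)
inT=lambda p:((p[0]-405)*6.667,(p[1]-170)*6.667)
for lab,ang in(("tool",0),):
  for zz in(-.027,.123):
    for xx in(.022,-.022):
        P=T+M@[xx,-.005,zz];print(zz,xx,P,"side",np.round(inv(proj("side",P))),"top",np.round(inT(proj("top",P))))
# vertical line direction & slot position in side image
for nm,y in(("kept",-.0667),("fit",-.0213)):
    a=.092;c=np.array([.4939,-.306])+y*np.array([-np.sin(a),np.cos(a)])
    print(nm,c,[np.round(inv(proj("side",[*c,z]))) for z in(.066,.2)],[np.round(inT(proj("top",[*c,z]))) for z in(.066,)])
```

```text
-0.027 0.022 [ 0.5187 -0.319   0.2821] side [557.  95.] top [489. 188.]
-0.027 -0.022 [ 0.4749 -0.3229  0.2837] side [626.  93.] top [505. 326.]
0.123 0.022 [ 0.513  -0.3184  0.1322] side [556. 291.] top [316. 224.]
0.123 -0.022 [ 0.4692 -0.3222  0.1338] side [618. 290.] top [328. 340.]
kept [ 0.5    -0.3724] [array([573., 323.]), array([582., 165.])] [array([389., 265.])]
fit [ 0.4959 -0.3272] [array([576., 361.]), array([586., 201.])] [array([278., 273.])]
```

The cameras agree with the arm to within ~3 mm; the bright piece below the held plate is the kept plate. Correct the 2° tilt and lower to just above the slot.

>>> {"api": "move_arm", "payload": {"targets": [{"dx": 0,"dy": 0,"dz": -0.1,"rx": -0.003,"ry": -0.035,"rz": 0.004},{"dx": 0,"dy": 0,"dz": -0.3,"rx": -0.003,"ry": -0.035,"rz": 0.004},{"dx": 0,"dy": 0,"dz": -0.4,"rx": 0,"ry": 0,"rz": 0},{"dx": 0,"dy": 0,"dz": -0.4,"rx": 0,"ry": 0,"rz": 0},{"dx": 0,"dy": 0,"dz": -0.4,"rx": 0,"ry": 0,"rz": 0},{"dx": 0,"dy": 0,"dz": -0.4,"rx": 0,"ry": 0,"rz": 0},{"dx": 0,"dy": 0,"dz": -0.3,"rx": 0,"ry": 0,"rz": 0},{"dx": 0,"dy": 0,"dz": 0,"rx": 0,"ry": 0,"rz": 0},{"dx": 0,"dy": 0,"dz": 0,"rx": 0,"ry": 0,"rz": 0},{"dx": 0,"dy": 0,"dz": 0,"rx": 0,"ry": 0,"rz": 0}]}}

```text
t: 29.35
tcp_pos: [0.4971, -0.3268, 0.1991]
tool_rot: [0.999, 0.046, 0.0, 0.001]
force: [-0.0, -0.2, -4.1]
finger_gap: 0.097
gripper_force: 88.0
```

>>> {"api": "move_arm", "payload": {"targets": [{"dx": 0,"dy": 0,"dz": -0.1,"rx": 0,"ry": 0,"rz": 0},{"dx": 0,"dy": 0,"dz": -0.1,"rx": 0,"ry": 0,"rz": 0},{"dx": 0,"dy": 0,"dz": -0.1,"rx": 0,"ry": 0,"rz": 0},{"dx": 0,"dy": 0,"dz": -0.1,"rx": 0,"ry": 0,"rz": 0},{"dx": 0,"dy": 0,"dz": -0.1,"rx": 0,"ry": 0,"rz": 0},{"dx": 0,"dy": 0,"dz": -0.1,"rx": 0,"ry": 0,"rz": 0},{"dx": 0,"dy": 0,"dz": 0,"rx": 0,"ry": 0,"rz": 0},{"dx": 0,"dy": 0,"dz": 0,"rx": 0,"ry": 0,"rz": 0},{"dx": 0,"dy": 0,"dz": 0,"rx": 0,"ry": 0,"rz": 0},{"dx": 0,"dy": 0,"dz": 0,"rx": 0,"ry": 0,"rz": 0}]}}

```text
t: 30.6
tcp_pos: [0.4968, -0.3266, 0.1836]
tool_rot: [0.999, 0.046, -0.0, 0.0]
force: [0.6, -0.6, -4.5]
finger_gap: 0.097
gripper_force: 88.1
```

>>> {"api": "move_arm", "payload": {"targets": [{"dx": 0,"dy": 0,"dz": -0.1,"rx": 0,"ry": 0,"rz": 0},{"dx": 0,"dy": 0,"dz": -0.1,"rx": 0,"ry": 0,"rz": 0},{"dx": 0,"dy": 0,"dz": -0.1,"rx": 0,"ry": 0,"rz": 0},{"dx": 0,"dy": 0,"dz": 0,"rx": 0,"ry": 0,"rz": 0},{"dx": 0,"dy": 0,"dz": 0,"rx": 0,"ry": 0,"rz": 0},{"dx": 0,"dy": 0,"dz": 0,"rx": 0,"ry": 0,"rz": 0},{"dx": 0,"dy": 0,"dz": 0,"rx": 0,"ry": 0,"rz": 0},{"dx": 0,"dy": 0,"dz": 0,"rx": 0,"ry": 0,"rz": 0},{"dx": 0,"dy": 0,"dz": 0,"rx": 0,"ry": 0,"rz": 0},{"dx": 0,"dy": 0,"dz": 0,"rx": 0,"ry": 0,"rz": 0}]}}

```text
t: 31.85
tcp_pos: [0.4968, -0.3265, 0.1761]
tool_rot: [0.999, 0.046, -0.0, 0.0]
force: [0.6, -1.5, -5.3]
finger_gap: 0.095
gripper_force: 88.0
```

No resistance 8 mm past the bevel. Continuing down.

>>> {"api": "move_arm", "payload": {"targets": [{"dx": 0,"dy": 0,"dz": -0.12,"rx": 0,"ry": 0,"rz": 0},{"dx": 0,"dy": 0,"dz": -0.12,"rx": 0,"ry": 0,"rz": 0},{"dx": 0,"dy": 0,"dz": -0.12,"rx": 0,"ry": 0,"rz": 0},{"dx": 0,"dy": 0,"dz": -0.12,"rx": 0,"ry": 0,"rz": 0},{"dx": 0,"dy": 0,"dz": -0.12,"rx": 0,"ry": 0,"rz": 0},{"dx": 0,"dy": 0,"dz": -0.12,"rx": 0,"ry": 0,"rz": 0},{"dx": 0,"dy": 0,"dz": -0.12,"rx": 0,"ry": 0,"rz": 0},{"dx": 0,"dy": 0,"dz": -0.12,"rx": 0,"ry": 0,"rz": 0},{"dx": 0,"dy": 0,"dz": -0.12,"rx": 0,"ry": 0,"rz": 0},{"dx": 0,"dy": 0,"dz": 0,"rx": 0,"ry": 0,"rz": 0}]}}

```text
t: 33.1
tcp_pos: [0.4967, -0.3265, 0.1487]
tool_rot: [0.999, 0.046, -0.0, 0.0]
force: [0.6, -2.1, -5.4]
finger_gap: 0.095
gripper_force: 88.0
```

>>> {"api": "move_arm", "payload": {"targets": [{"dx": 0,"dy": 0,"dz": -0.06,"rx": 0,"ry": 0,"rz": 0},{"dx": 0,"dy": 0,"dz": -0.06,"rx": 0,"ry": 0,"rz": 0},{"dx": 0,"dy": 0,"dz": -0.06,"rx": 0,"ry": 0,"rz": 0},{"dx": 0,"dy": 0,"dz": -0.06,"rx": 0,"ry": 0,"rz": 0},{"dx": 0,"dy": 0,"dz": -0.06,"rx": 0,"ry": 0,"rz": 0},{"dx": 0,"dy": 0,"dz": 0,"rx": 0,"ry": 0,"rz": 0},{"dx": 0,"dy": 0,"dz": 0,"rx": 0,"ry": 0,"rz": 0},{"dx": 0,"dy": 0,"dz": 0,"rx": 0,"ry": 0,"rz": 0},{"dx": 0,"dy": 0,"dz": 0,"rx": 0,"ry": 0,"rz": 0},{"dx": 0,"dy": 0,"dz": 0,"rx": 0,"ry": 0,"rz": 0}]}}

```text
t: 34.35
tcp_pos: [0.4968, -0.3265, 0.1415]
tool_rot: [0.999, 0.046, -0.0, 0.0]
force: [1.3, -2.0, -4.6]
finger_gap: 0.096
gripper_force: 88.1
```

>>> {"api": "move_arm", "payload": {"targets": [{"dx": 0,"dy": 0,"dz": -0.04,"rx": 0,"ry": 0,"rz": 0},{"dx": 0,"dy": 0,"dz": -0.04,"rx": 0,"ry": 0,"rz": 0},{"dx": 0,"dy": 0,"dz": -0.04,"rx": 0,"ry": 0,"rz": 0},{"dx": 0,"dy": 0,"dz": -0.04,"rx": 0,"ry": 0,"rz": 0},{"dx": 0,"dy": 0,"dz": 0,"rx": 0,"ry": 0,"rz": 0},{"dx": 0,"dy": 0,"dz": 0,"rx": 0,"ry": 0,"rz": 0},{"dx": 0,"dy": 0,"dz": 0,"rx": 0,"ry": 0,"rz": 0},{"dx": 0,"dy": 0,"dz": 0,"rx": 0,"ry": 0,"rz": 0},{"dx": 0,"dy": 0,"dz": 0,"rx": 0,"ry": 0,"rz": 0},{"dx": 0,"dy": 0,"dz": 0,"rx": 0,"ry": 0,"rz": 0}]}}

```text
t: 35.6
tcp_pos: [0.4971, -0.3271, 0.1413]
tool_rot: [0.999, 0.046, 0.0, 0.001]
force: [-4.4, 0.3, 16.5]
finger_gap: 0.093
gripper_force: 91.5
```

The plate is on the floor (contact at TCP 0.1413, as expected). Relieve the force and release with a small opening, since the kept plate is next door.

>>> {"api": "move_arm", "payload": {"targets": [{"dx": 0,"dy": 0,"dz": 0.06,"rx": 0,"ry": 0,"rz": 0},{"dx": 0,"dy": 0,"dz": 0.04,"rx": 0,"ry": 0,"rz": 0},{"dx": 0,"dy": 0,"dz": 0.03,"rx": 0,"ry": 0,"rz": 0},{"dx": 0,"dy": 0,"dz": 0,"rx": 0,"ry": 0,"rz": 0},{"dx": 0,"dy": 0,"dz": 0,"rx": 0,"ry": 0,"rz": 0},{"dx": 0,"dy": 0,"dz": 0,"rx": 0,"ry": 0,"rz": 0},{"dx": 0,"dy": 0,"dz": 0,"rx": 0,"ry": 0,"rz": 0},{"dx": 0,"dy": 0,"dz": 0,"rx": 0,"ry": 0,"rz": 0},{"dx": 0,"dy": 0,"dz": 0,"rx": 0,"ry": 0,"rz": 0},{"dx": 0,"dy": 0,"dz": 0,"rx": 0,"ry": 0,"rz": 0}]}}

```text
t: 36.85
tcp_pos: [0.4969, -0.3268, 0.1414]
tool_rot: [0.999, 0.046, -0.0, 0.0]
force: [-3.1, -2.2, 6.9]
finger_gap: 0.096
gripper_force: 89.6
```

>>> {"api": "move_arm", "payload": {"targets": [{"dx": 0,"dy": 0,"dz": 0,"rx": 0,"ry": 0,"rz": 0},{"dx": 0,"dy": 0,"dz": 0,"rx": 0,"ry": 0,"rz": 0},{"dx": 0,"dy": 0,"dz": 0,"rx": 0,"ry": 0,"rz": 0},{"dx": 0,"dy": 0,"dz": 0,"rx": 0,"ry": 0,"rz": 0},{"dx": 0,"dy": 0,"dz": 0,"rx": 0,"ry": 0,"rz": 0},{"dx": 0,"dy": 0,"dz": 0,"rx": 0,"ry": 0,"rz": 0},{"dx": 0,"dy": 0,"dz": 0,"rx": 0,"ry": 0,"rz": 0},{"dx": 0,"dy": 0,"dz": 0,"rx": 0,"ry": 0,"rz": 0},{"dx": 0,"dy": 0,"dz": 0,"rx": 0,"ry": 0,"rz": 0},{"dx": 0,"dy": 0,"dz": 0,"rx": 0,"ry": 0,"rz": 0}], "claw": 32}}

```text
t: 38.1
tcp_pos: [0.4967, -0.3265, 0.1408]
tool_rot: [0.999, 0.046, -0.0, 0.0]
force: [-0.5, 0.2, -0.3]
finger_gap: 0.32
gripper_force: 0.0
```

>>> {"api": "move_arm", "payload": {"targets": [{"dx": 0,"dy": 0,"dz": 0.1,"rx": 0,"ry": 0,"rz": 0},{"dx": 0,"dy": 0,"dz": 0.2,"rx": 0,"ry": 0,"rz": 0},{"dx": 0,"dy": 0,"dz": 0.4,"rx": 0,"ry": 0,"rz": 0},{"dx": 0,"dy": 0,"dz": 0.5,"rx": 0,"ry": 0,"rz": 0},{"dx": 0,"dy": 0,"dz": 0.6,"rx": 0,"ry": 0,"rz": 0},{"dx": 0,"dy": 0,"dz": 0.6,"rx": 0,"ry": 0,"rz": 0},{"dx": 0,"dy": 0,"dz": 0.6,"rx": 0,"ry": 0,"rz": 0},{"dx": 0,"dy": 0,"dz": 0.6,"rx": 0,"ry": 0,"rz": 0},{"dx": 0,"dy": 0,"dz": 0.4,"rx": 0,"ry": 0,"rz": 0},{"dx": 0,"dy": 0,"dz": 0,"rx": 0,"ry": 0,"rz": 0}]}}

```text
t: 39.35
tcp_pos: [0.4971, -0.3268, 0.2418]
tool_rot: [0.999, 0.046, 0.0, 0.001]
force: [-0.2, 0.3, -0.2]
finger_gap: 0.317
gripper_force: 0.0
```

Run:
```python
from h import *
s=sensors.sense();print(s["t"],s["tcp_pos"],s["force"],s["finger_gap"])
im=cams.snapshot("top")[:,:,::-1];sd=cams.snapshot("side")[:,:,::-1]
o=np.zeros((600,800,3),np.uint8)
o[:,:400]=cv2.resize(im[165:255,430:490],(400,600),interpolation=cv2.INTER_CUBIC)
o[:600,400:]=cv2.resize(sd[20:170,290:390],(400,600),interpolation=cv2.INTER_CUBIC)
cv2.imwrite("pics/g6.png",o)
```

```text
39.35 [ 0.49711775 -0.32682778  0.24179455] [-0.23962508  0.3383944  -0.18727001] 0.31691709245270594
```

View pics/g6.png

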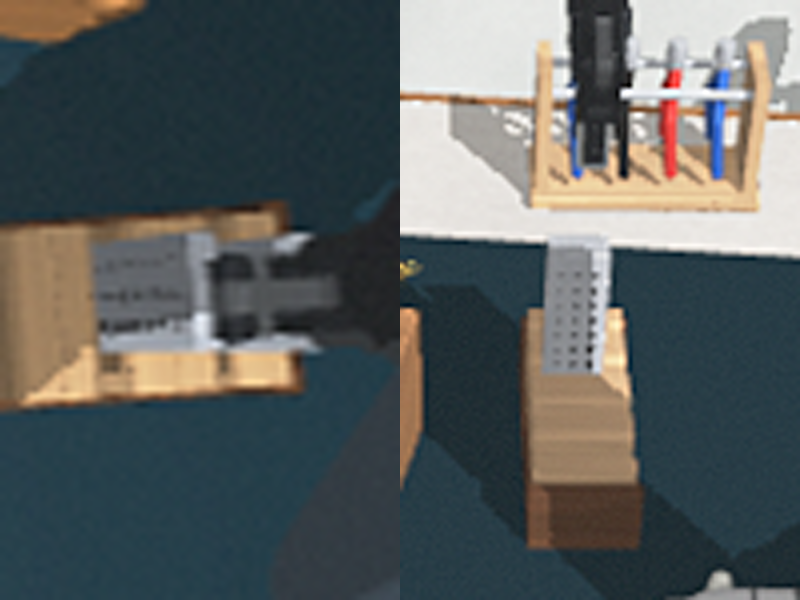

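The plate stands upright in the third slot, fully down: side crop x 543–605, with the rack spanning 525–630, so it sits inside the open ends. The kept plate is undisturbed and the gripper is clear.

```bash
python3 -c "
from station import order
print(order.sign_off())"
```

```text
the job is handed in; nothing more can be done
None
```

I handed the job in at about 39 s: the drawplate was leaned on the small dapping block, regrasped by its upper end and lowered onto the floor of the 13 mm slot, where it stands released; the system accepted the hand-in but returned no verdict.

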